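# Open the egg boiler and hang its baskets to drip

### The arm

A 6-joint arm with a two-finger parallel gripper is mounted at the origin on the work surface. World frame = base frame: x ahead of the robot, y to its left, z up, the work surface at z = 0. Lengths are in mm, angles in rad, forces in N, time in s.
With the tool pointing down it reaches from about 400 to 925 mm from the base axis. Payload 12.5 kg.
Tool frame: the origin (TCP) lies at the centre of the arm's flange, where the gripper is bolted on; the fingertips stand 190 mm ahead of it and the grasp point (between the pads) lies 171 mm ahead of it; z points along the fingers, y is the direction in which the jaws open and shut (so a half turn about z gives the same grasp; the last joint's range is limited). The gripper opens to 95 mm and grips with 3 to 60 N. Pads are 20 mm wide; open, the fingers measure 119 mm over their backs; the gripper's body (75 mm by 180 mm) begins 59 mm behind the grasp point.
Start: joints at [-1.299, 0.491, 1.559, -0, 1.092, -0.106], TCP at [230.567, -580.916, 404.761] pointing down, gripper open.
Joint ranges: [-3.1, 3.1], [-0.84, 2.19], [0.05, 2.79], [-1.13, 4.28], [0.06, 2.93], [-2.69, 2.69]. Speed limits (rad/s): [2.22, 2.22, 2.79, 3.14, 3.14, 3.14].

### API

Orientations are given as [roll, pitch, yaw] about the fixed x, y, z axes, in that order (R = Rz(yaw) Ry(pitch) Rx(roll)).
In Python, from cell import env, optics gives the robot as it stands.
- The arm moves only by the tool apply_moves, never from a script. Its argument "commands" is a list of rows, each a list of 7 numbers: the turn, a rotation vector about the tool's x, y, z in degrees, then the shift along the tool's x, y, z in m, then the finger opening in m, from 0 to 0.0951. A call has 1 to 5 rows; each row shifts and turns the commanded pose from where the row before left it, along the tool's axes as they then stand; what a row does not reach is not made up. A row lasts 1/12 s, in which the tool goes at most 41.7 mm and 7.16 degrees, less where a joint would pass 70% of its speed; a pose out of reach is approached as far as the arm can. A call with a gripper value outside its range is refused whole. The fingers move at their own pace and stop on an object; the grip force is fixed at half the most. Time passes only in rows, so rows that do not move let the fingers close. It gives the time, the measured TCP pose, the force and the opening at its end, in the units of the state.
- env.state(): the state, without advancing time (a new reading comes with each control period).
- optics.read_camera(name): name is "scene" or "top" or "wrist"; returns a dict with "color" (420x560x3 uint8, red, green, blue), "fx", "fy", "cx", "cy" (pixels), "distortion" ([k1, k2, p1, p2, k3] as OpenCV has them; the pictures are not rectified), "eye" and "rotation" of the camera in the world; the wrist camera has in their place "T_tool_cam" (4x4, takes a point from camera to tool coordinates, whose origin is the TCP and whose axes are the flange's). Camera axes: x right, y up, looking along -z (the intrinsics and any distortion apply to the point x, -y, -z); pixel columns grow to the right and rows downward; lengths in mm; the calibration is good to about 2 mm. A picture is of the moment at which its call begins: read the wrist's pose just before it. There is no depth.
- env.job_done(): hands the job in, once; it reports no verdict.
The state is a dict: "t": time; "joints": joint angles; "qvel": joint speeds; "tau": joint torques, N m; "eef_pos": TCP position; "tcp_rot": TCP orientation; "ft_force": force on the tool from outside, world axes, zero at the start; "moment": the same for the moment, N m; "opening": opening from 0.0 (shut) to 1.0 (fully open).
Only numpy, scipy, OpenCV 4.12 (cv2) and the standard library are available. Lean on these libraries where they do the work, as an engineer would, in place of code of your own. Each camera call takes 0.05 s, during which the arm holds its last target. There are 200 camera calls.

### The job

The egg boiler is cold and drained and has to be opened for cleaning. Turn all four turn buttons fully aside so that they lie along the frame, then lift the cover panel out and lay it flat, handle up, in the middle of the drying mat; then take every egg basket out of the well and hang it by its bail on the drip rack, one basket to a hook. Leave the other things on the counter where they are.

Things in the scene. Friction and masses are not known exactly. Their poses are not given: they have to be found in the camera images.
- button1 (a joint): Turn button in the middle of the frame's +x side (boiler axes). Upright pivot 118 mm from the boiler's middle. Black grip fin 50 long from the pivot, 10 wide, from 7 to 25 mm above the boiler top, on a 16 mm wide bar. 0 = fin points at the boiler's middle, over the panel, locking it; grows anticlockwise from above; stop at 1.62 = aside, along the frame. Friction 0.06 N m, stays where left.
- button2 (a joint): Turn button in the middle of the frame's +y side (boiler axes). Upright pivot 118 mm from the boiler's middle. Black grip fin 50 long from the pivot, 10 wide, from 7 to 25 mm above the boiler top, on a 16 mm wide bar. 0 = fin points at the boiler's middle, over the panel, locking it; grows anticlockwise from above; stop at 1.62 = aside, along the frame. Friction 0.06 N m, stays where left.
- button3 (a joint): Turn button in the middle of the frame's -x side (boiler axes). Upright pivot 118 mm from the boiler's middle. Black grip fin 50 long from the pivot, 10 wide, from 7 to 25 mm above the boiler top, on a 16 mm wide bar. 0 = fin points at the boiler's middle, over the panel, locking it; grows anticlockwise from above; stop at 1.62 = aside, along the frame. Friction 0.06 N m, stays where left.
- button4 (a joint): Turn button in the middle of the frame's -y side (boiler axes). Upright pivot 118 mm from the boiler's middle. Black grip fin 50 long from the pivot, 10 wide, from 7 to 25 mm above the boiler top, on a 16 mm wide bar. 0 = fin points at the boiler's middle, over the panel, locking it; grows anticlockwise from above; stop at 1.62 = aside, along the frame. Friction 0.06 N m, stays where left.
- boiler_top (a point): Fixed steel egg boiler, 270 mm square, 162 high. Point at the middle of its top face; axes along its sides, z up. Frame 35 mm wide round a 200 mm square rebate that holds the panel; below it a 184 mm square well, floor 12 mm above the counter, holding the baskets (one per quarter, about 46 mm each way from the middle).
- panel_grip (a point): Aluminium cover panel, 196 x 196 x 6 mm, 0.35 kg, flush with the frame top. Point at mid-length of its black handle, 30 mm above the panel's underside. Handle: solid bar, 80 mm along the point's y, 12 thick along x, 36 high, its top 42 mm above the underside. z up when the handle is up.
- mat_centre (a point): Drying mat, 230 x 230 x 6 mm ribbed dark rubber, fixed flat on the counter. Point at the middle of its top face.
- basket1_knob (a point): Egg basket 1 (may be absent): steel, 60 x 60 mm, 45 high, 0.16 kg, with a fixed upright bail of 6 mm wire and on it a black knob 16 x 16 mm, 40 high. Point at the knob's centre, 122 mm above the basket's underside. z up along the knob; the bail lies in the y-z plane, its opening is passed along x. All baskets are alike, same from either side.
- basket1_bail (a point): Basket 1: middle of the bail's level top wire (28 mm long along y), 22 mm under the knob's centre, 100 above the underside. The bail is open 52 mm down to the rim, 28 mm wide at the top, 54 lower down.
- basket2_knob (a point): Egg basket 2 (may be absent): steel, 60 x 60 mm, 45 high, 0.16 kg, with a fixed upright bail of 6 mm wire and on it a black knob 16 x 16 mm, 40 high. Point at the knob's centre, 122 mm above the basket's underside. z up along the knob; the bail lies in the y-z plane, its opening is passed along x. All baskets are alike, same from either side.
- basket2_bail (a point): Basket 2: middle of the bail's level top wire (28 mm long along y), 22 mm under the knob's centre, 100 above the underside. The bail is open 52 mm down to the rim, 28 mm wide at the top, 54 lower down.
- basket3_knob (a point): Egg basket 3 (may be absent): steel, 60 x 60 mm, 45 high, 0.16 kg, with a fixed upright bail of 6 mm wire and on it a black knob 16 x 16 mm, 40 high. Point at the knob's centre, 122 mm above the basket's underside. z up along the knob; the bail lies in the y-z plane, its opening is passed along x. All baskets are alike, same from either side.
- basket3_bail (a point): Basket 3: middle of the bail's level top wire (28 mm long along y), 22 mm under the knob's centre, 100 above the underside. The bail is open 52 mm down to the rim, 28 mm wide at the top, 54 lower down.
- basket4_knob (a point): Egg basket 4 (may be absent): steel, 60 x 60 mm, 45 high, 0.16 kg, with a fixed upright bail of 6 mm wire and on it a black knob 16 x 16 mm, 40 high. Point at the knob's centre, 122 mm above the basket's underside. z up along the knob; the bail lies in the y-z plane, its opening is passed along x. All baskets are alike, same from either side.
- basket4_bail (a point): Basket 4: middle of the bail's level top wire (28 mm long along y), 22 mm under the knob's centre, 100 above the underside. The bail is open 52 mm down to the rim, 28 mm wide at the top, 54 lower down.
- hook1 (a point): Seat of the hook at the -y end of the fixed drip rack (3 hooks 90 mm apart), 150 mm up; a hung bail's wire rests within 6 mm of it. 8 mm wire in the x-z plane: comes level from a bar 60 mm off at +x, dips at the seat; the upturned tip at -x (18 mm off) ends 18 mm above the seat. Bring the bail over the tip towards +x, then down.
- hook2 (a point): Seat of the hook at the middle of the fixed drip rack (3 hooks 90 mm apart), 150 mm up; a hung bail's wire rests within 6 mm of it. 8 mm wire in the x-z plane: comes level from a bar 60 mm off at +x, dips at the seat; the upturned tip at -x (18 mm off) ends 18 mm above the seat. Bring the bail over the tip towards +x, then down.
- hook3 (a point): Seat of the hook at the +y end of the fixed drip rack (3 hooks 90 mm apart), 150 mm up; a hung bail's wire rests within 6 mm of it. 8 mm wire in the x-z plane: comes level from a bar 60 mm off at +x, dips at the seat; the upturned tip at -x (18 mm off) ends 18 mm above the seat. Bring the bail over the tip towards +x, then down.
- salt: Bystander, loose, to be left alone: glass salt jar, 48 mm wide, 75 high; origin at its underside.
- mustard: Bystander, loose, to be left alone: amber jar, 52 mm wide, 85 high; origin at its underside.
- bowl: Bystander, loose, to be left alone: steel bowl, 140 mm wide, 50 high; origin at its underside.
- cup: Bystander, loose, to be left alone: white mug, 74 mm wide, 80 high; origin at its underside.
- sauce: Bystander, loose, to be left alone: white bottle, 60 mm wide, 170 high; origin at its underside.
- turner: Bystander, loose, to be left alone: spatula lying on the counter; origin at its underside.

How it is judged:
By the outcome, as a careful person would: the job done as asked, in the order asked, and still so for the second after the job is handed in, with the robot touching nothing.
Of basket1, basket2, basket3, basket4 only 2 to 3 are there at a start; the rules pass over those that are not, and their reading is None.
At some moment in a run one of panel, basket1, basket2, basket3, basket4 may be knocked a few centimetres aside while the robot is not near it.
Once in a run the grip may slacken for a moment while it holds something.
It also fails if it takes over 210 s, if anything falls off the work surface, if the arm or the gripper's body presses on something with over 40 N, if the wrist force passes 120 N, or if a joint passes its speed limit or range.

## Working session

There is one attempt and no reset: what is moved stays moved. The work goes in short steps, Python scripts to look and compute and a tool call to move; the robot and the scene stay as the last step left them, time stands still between calls to the robot, and variables do not carry over. Pictures are saved under pics/ and viewed, about 12 in all and at most 16, crops included, and the job is handed in when it is done.

Besides the shell and the picture viewer there is one more tool, called after ">>>" as name([rows], argument=value, ...), one row to a line, values as JSON. apply_moves: Moves the arm, as the interface text tells. Its arguments: {"type":"object","properties":{"commands":{"type":"array","items":{"type":"array","items":{"type":"number"}}}},"required":["commands"]}

```bash
ls; mkdir -p pics
cat > h.py <<'E'
import numpy as np, cv2
from scipy.spatial.transform import Rotation as R
from cell import env, optics
def snap(n,f,crop=None,scale=1):
    s=env.state(); c=optics.read_camera(n); im=c['color'][:,:,::-1].copy()
    if n=='wrist':
        T=np.eye(4);T[:3,:3]=R.from_euler('xyz',s['tcp_rot']).as_matrix();T[:3,3]=s['eef_pos']
        W=T@np.array(c['T_tool_cam']);c['eye']=W[:3,3];c['rotation']=W[:3,:3]
    c['s']=s
    if crop: im=im[crop[1]:crop[3],crop[0]:crop[2]]
    if scale!=1: im=cv2.resize(im,None,fx=scale,fy=scale,interpolation=cv2.INTER_CUBIC)
    if f: cv2.imwrite('pics/'+f+'.png',im)
    import pickle; pickle.dump(c,open('pics/%s.pkl'%(f or n),'wb'))
    return c
def load(f):
    import pickle; return pickle.load(open('pics/%s.pkl'%f,'rb'))
def K(c): return np.array([[c['fx'],0,c['cx']],[0,c['fy'],c['cy']],[0,0,1.]])
def px2w(c,pts,z):
    u=cv2.undistortPoints(np.array(pts,float).reshape(-1,1,2),K(c),np.array(c['distortion'],float)).reshape(-1,2)
    d=np.c_[u[:,0],-u[:,1],-np.ones(len(u))]@np.array(c['rotation']).T
    e=np.array(c['eye']); z=np.broadcast_to(z,len(u))
    return e+d*((z-e[2])/d[:,2])[:,None]
def w2px(c,P):
    p=(np.atleast_2d(P)-np.array(c['eye']))@np.array(c['rotation']); p=p*[1,-1,-1]
    return cv2.projectPoints(p.reshape(-1,1,3),np.zeros(3),np.zeros(3),K(c),np.array(c['distortion'],float))[0].reshape(-1,2)
E
python3 - <<'E'
from h import *
c=snap('top','top0');d=snap('scene','scene0')
s=env.state();print(s)
for k in(c,d):print(k['eye'],k['rotation'],k['fx'],k['distortion'])
E
```

```text
pics
{'t': 0.1, 'joints': array([-1.29860100e+00,  4.91487675e-01,  1.55938011e+00,  1.91856813e-05,
        1.09169218e+00, -1.05609254e-01]), 'qvel': array([-0.00143342, -0.00031321, -0.00152467,  0.00104219, -0.00041299,
       -0.00041233]), 'tau': array([ 3.51497685e-03, -6.13620615e+01, -2.58606005e+01,  6.94848737e-02,
        4.69934859e-02, -4.84195459e-05]), 'eef_pos': array([ 230.56058255, -580.89129911,  404.23019548]), 'tcp_rot': array([-3.14063253e+00, -1.18889304e-04,  3.77795675e-01]), 'ft_force': array([-0.16117143, -0.35595555,  0.61865958]), 'moment': array([-0.01076752,  0.0132066 ,  0.02479821]), 'opening': 1.0016247325602021}
[ 314.3357269    -6.55927368 1550.45937368] [ 0.18294849  0.01010344 -1.5503869 ] 527.6201413567447 [-0.03049789  0.          0.          0.          0.        ]
[1035.26615069 -549.56383728 1090.9608049 ] [ 0.64874446 -0.00794353  0.74520479] 431.60632449549155 [-0.13145783  0.          0.          0.          0.        ]
```

View pics/top0.png

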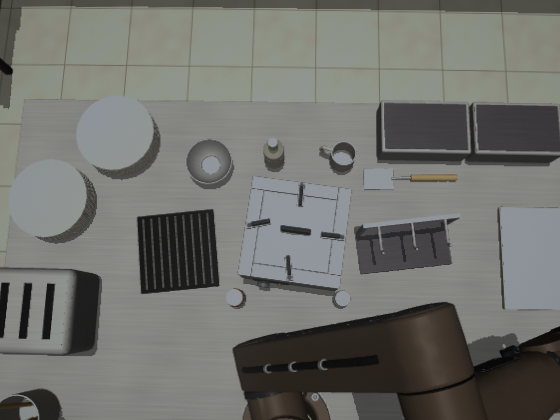

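View pics/scene0.png

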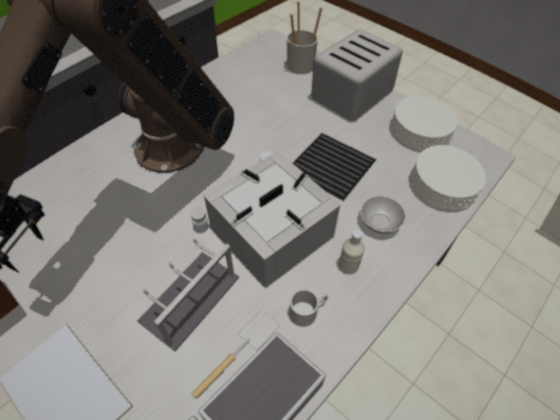

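```bash
sed -i "s/    c\['s'\]=s/    c['s']=s\n    if np.ndim(c['rotation'])==1: c['rotation']=R.from_euler('xyz',c['rotation']).as_matrix()/" h.py
python3 - <<'E'
from h import *
c=snap('top','top1',(225,165,475,305),3.2)
P=px2w(c,[[302,185],[290,280]],162);print(P)
print(px2w(c,[[178,251]],6), px2w(c,[[382,235],[415,230],[447,227]],150))
E
```

```text
[[647.5869534  -29.62879547 162.        ]
 [391.90458882  -2.0493183  162.        ]]
[[478.79794796 330.12982175   6.        ]] [[ 516.98703157 -245.91855615  150.        ]
 [ 532.15286664 -334.60671728  150.        ]
 [ 541.87784253 -420.85757706  150.        ]]
```

View pics/top1.png

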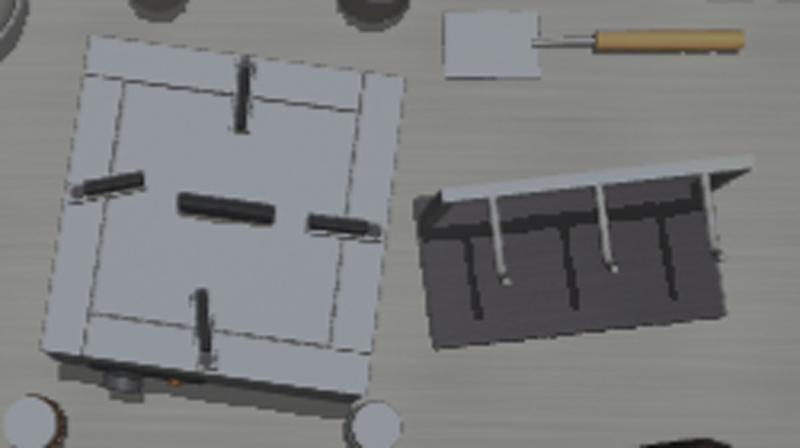

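```bash
cat > m.py <<'E'
from h import *
c=load('top1')
f=lambda p,z: px2w(c,np.array(p,float)/3.2+[225,165],z)
C=f([(90,36),(405,77),(368,397),(43,350)],162);print(C.round(1))
print('sides',[np.linalg.norm(C[i]-C[i-1]).round(1) for i in range(4)])
m=C.mean(0);print('mid',m.round(1))
x=(C[0]+C[1]-C[2]-C[3]);yaw=np.arctan2(x[1],x[0]);
y=(C[0]+C[3]-C[1]-C[2]);yaw2=np.arctan2(-y[0],y[1]);print('yaw',yaw,yaw2)
yaw=(yaw+yaw2)/2
for n,a,tip in (('top',0,(240,130)),('left',np.pi/2,(143,178)),('bot',np.pi,(203,292)),('right',-np.pi/2,(308,221))):
    piv=m+118*np.array([np.cos(yaw+a),np.sin(yaw+a),0]); t=f([tip],187)[0]; d=t-piv
    ang=np.arctan2(d[1],d[0])-(yaw+a+np.pi); print(n,piv.round(1),t.round(1),'len',np.linalg.norm(d[:2]).round(1),'ang',((ang+np.pi)%(2*np.pi)-np.pi).round(3))
H=f([(178,203),(274,214)],198);d=H[0]-H[1];print('handle',H.round(1),H.mean(0).round(1),np.arctan2(-d[0],d[1]),np.linalg.norm(d))
T=f([(507,281),(614,268),(717,257)],168);print('tips',T.round(1),np.diff(T,axis=0))
d=T[0]-T[2];print('rackyaw',np.arctan2(-d[0],d[1]))
M=px2w(c,[[137,216],[213,209],[218,286],[142,293]],6);print('mat',M.round(1),M.mean(0))
E
python3 m.py
```

```text
[[ 669.6  103.3  162. ]
 [ 638.8 -163.4  162. ]
 [ 370.9 -132.8  162. ]
 [ 403.9  133.5  162. ]]
sides [np.float64(267.5), np.float64(268.5), np.float64(269.6), np.float64(268.3)]
mid [520.8 -14.9 162. ]
yaw -0.11349273771178157 -0.11899611353499273
top [638.  -28.5 162. ] [585.7 -24.8 187. ] len 52.4 ang 0.044
left [534.5 102.3 162. ] [544.2  54.  187. ] len 49.3 ang 0.314
bot [403.6  -1.2 162. ] [451.6   3.1 187. ] len 48.2 ang 0.205
right [ 507.1 -132.1  162. ] [511.1 -81.3 187. ] len 50.9 ang 0.037
handle [[522.3  24.7 198. ]
 [514.8 -53.2 198. ]] [518.5 -14.3 198. ] -0.096499889191394 78.21563332980303
tips [[ 467.2 -246.   168. ]
 [ 479.6 -334.2  168. ]
 [ 490.2 -419.3  168. ]] [[ 12.33410138 -88.11573049   0.        ]
 [ 10.6362253  -85.14114216   0.        ]]
rackyaw 0.1318108905371294
mat [[581.2 459.3   6. ]
 [606.7 232.4   6. ]
 [379.  207.5   6. ]
 [354.  428.6   6. ]] [480.21951288 331.94558164   6.        ]
```

>>> apply_moves([
  [0,0,-6.86,0,0,-0.005,0],
  [0,0,-6.86,0,0,-0.005,0],
  [0,0,-6.86,0,0,-0.005,0],
  [0,0,-6.86,0,0,-0.005,0],
  [0,0,-6.86,0,0,-0.005,0],
])

```text
t: 0.57
eef_pos: [230.6, -580.9, 429.7]
tcp_rot: [-3.141, -0.0, 0.982]
ft_force: [-0.5, 1.3, -0.4]
opening: 0.702
```

>>> apply_moves([
  [0,0,-6.86,0,0,-0.005,0],
  [0,0,-6.86,0,0,-0.005,0],
  [0,0,-6.86,0,0,0,0],
  [0,0,-6.86,0,0,0,0],
  [0,0,0,0,0,0,0],
])

```text
t: 0.98
eef_pos: [230.5, -580.9, 439.6]
tcp_rot: [-3.141, -0.0, 1.461]
ft_force: [0.9, 0.4, -0.3]
opening: 0.355
```

```bash
cat >> h.py <<'E'
M=np.array([520.,-14.6]); BY=-0.116
def b2w(X,Y): return M+R.from_euler('z',BY).as_matrix()[:2,:2]@[X,Y]
def go(x,y,z,yaw=None):
    s=env.state(); Rt=R.from_euler('xyz',s['tcp_rot']); p=s['eef_pos']
    d=np.array([x,y,z])-p
    print('pos',p.round(1),'rpy',s['tcp_rot'].round(3),'F',s['ft_force'].round(1),'op',round(s['opening'],3),'t',round(s['t'],2),'q',s['joints'].round(2))
    print('tool shift mm',Rt.inv().apply(d).round(1))
    if yaw is not None: print('turn deg',np.degrees((Rt.inv()*R.from_euler('xyz',[np.pi,0,yaw])).as_rotvec()).round(2))
E
python3 - <<'E'
from h import *
x,y=b2w(82,25); go(x,y,400,BY+np.pi/2)
E
```

```text
pos [ 230.5 -580.9  439.6] rpy [-3.141 -0.     1.461] F [ 0.9  0.4 -0.3] op 0.355 t 0.98 q [-1.3   0.46  1.51 -0.    1.17 -1.19]
tool shift mm [619.1 307.7  39.7]
turn deg [-0.01 -0.02  0.35]
```

>>> apply_moves([
  [0,0,0.07,0.0364,0.0181,0,0],
  [0,0,0.07,0.0364,0.0181,0,0],
  [0,0,0.07,0.0364,0.0181,0,0],
  [0,0,0.07,0.0364,0.0181,0,0],
  [0,0,0.07,0.0364,0.0181,0,0],
])

```text
t: 1.4
eef_pos: [342.4, -409.1, 439.6]
tcp_rot: [-3.141, -0.0, 1.444]
ft_force: [1.3, -0.8, -0.2]
opening: 0.022
```

>>> apply_moves([
  [0,0,0,0.0364,0.0181,0,0],
  [0,0,0,0.0364,0.0181,0,0],
  [0,0,0,0.0364,0.0181,0,0],
  [0,0,0,0.0364,0.0181,0,0],
  [0,0,0,0.0364,0.0181,0,0],
])

```text
t: 1.82
eef_pos: [454.4, -239.3, 439.8]
tcp_rot: [3.142, 0.0, 1.444]
ft_force: [-0.6, -1.1, 0.5]
opening: -0.002
```

>>> apply_moves([
  [0,0,0,0.0364,0.0181,0,0],
  [0,0,0,0.0364,0.0181,0,0],
  [0,0,0,0.0364,0.0181,0,0],
  [0,0,0,0.0364,0.0181,0,0],
  [0,0,0,0.0364,0.0181,0,0],
])

```text
t: 2.23
eef_pos: [566.4, -69.4, 439.7]
tcp_rot: [-3.142, 0.0, 1.445]
ft_force: [0.6, -0.8, -0.3]
opening: 0.004
```

>>> apply_moves([
  [0,0,0,0.0364,0.0181,0,0],
  [0,0,0,0.0364,0.0181,0,0],
  [0,0,0,0,0,0,0],
])

```text
t: 2.48
eef_pos: [612.8, 1.4, 439.1]
tcp_rot: [3.141, -0.001, 1.449]
ft_force: [0.1, 0.4, -0.1]
opening: 0.005
```

Run:
```python
from h import *
x,y=b2w(82,25); go(x,y,363,BY+np.pi/2)
c=snap('wrist','w1')
```

```text
pos [612.8   1.4 439.1] rpy [ 3.141e+00 -1.000e-03  1.449e+00] F [ 0.1  0.4 -0.1] op 0.005 t 2.48 q [-0.11  0.44  1.55  0.    1.15  0.02]
tool shift mm [-1.8 -8.3 76.1]
turn deg [ 0.03 -0.06 -0.34]
```

View pics/w1.png

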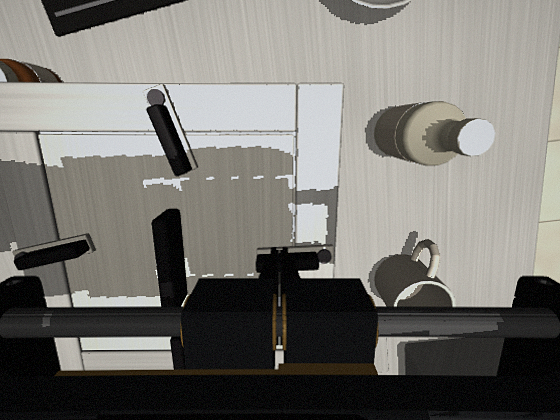

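Run:
```python
from h import *
c=load('w1'); print(c['T_tool_cam'],c['eye'])
for X,Y,z in((118,0,187),(68,0,187),(0,118,187),(0,40,198),(135,135,162),(100,100,162)): print(X,Y,w2px(c,[*b2w(X,Y),z]).round(0))
p=c['s']['eef_pos'];print('tip',w2px(c,[p[0],p[1],p[2]-190]),w2px(c,[p[0],p[1],175]))
```

```text
[[-1.02466870e-03  9.59414248e-01  2.81998670e-01  7.99949429e+01]
 [ 9.99999450e-01  1.04614220e-03  7.44131271e-05 -3.57593220e-01]
 [-2.23617695e-04  2.81998592e-01 -9.59414793e-01  2.01359533e+01]
 [ 0.00000000e+00  0.00000000e+00  0.00000000e+00  1.00000000e+00]] [622.14308306  80.9110468  419.03336837]
118 0 [[315. 264.]]
68 0 [[251. 264.]]
0 118 [[145. 105.]]
0 40 [[153. 220.]]
135 135 [[339.  81.]]
100 100 [[291. 131.]]
tip [[279.48701009 266.82151745]] [[279.27173744 226.63158873]]
```

>>> apply_moves([
  [0,0,0,-0.002,-0.005,0.038,0],
  [0,0,0,0,0,0.038,0],
  [0,0,0,0,0,0,0],
])

```text
t: 2.78
eef_pos: [603.7, -5.6, 357.8]
tcp_rot: [-3.132, 0.0, 1.446]
ft_force: [-0.2, -0.6, -1.1]
opening: 0.004
```

>>> apply_moves([
  [0,0,0,-0.011,0,0,0],
  [0,0,0,-0.011,0,0,0],
  [0,0,0,-0.011,0,0,0],
  [0,0,0,-0.007,0.005,0,0],
  [0,0,0,-0.007,0.005,0,0],
])

```text
t: 3.2
eef_pos: [609.6, -54.4, 365.4]
tcp_rot: [3.139, 0.0, 1.448]
ft_force: [-0.5, 2.2, 0.6]
opening: 0.004
```

>>> apply_moves([
  [0,0,0,-0.004,0.004,0,0],
  [0,0,0,-0.004,0.004,0,0],
  [0,0,0,0,0,0,0],
])

```text
t: 3.45
eef_pos: [617.0, -62.7, 363.9]
tcp_rot: [3.141, 0.001, 1.449]
ft_force: [0.4, 0.5, 0.6]
opening: 0.004
```

>>> apply_moves([
  [0,0,0,0,0.002,0,0],
  [0,0,0,0,0,0,0],
])

```text
t: 3.62
eef_pos: [618.6, -61.9, 363.6]
tcp_rot: [-3.141, 0.0, 1.449]
ft_force: [-0.6, 0.1, -0.0]
opening: 0.005
```

Run:
```python
from h import *
x,y=b2w(103,-30); go(x,y,363,BY+np.pi/2)
c=snap('scene','s1',(190,140,350,260),4)
```

```text
pos [618.6 -61.9 363.6] rpy [-3.141  0.     1.449] F [-0.6  0.1 -0. ] op 0.005 t 3.62 q [-0.21  0.53  1.61 -0.    1.   -0.08]
tool shift mm [ 5.6 -0.4  0.6]
turn deg [-0.01  0.02 -0.31]
```

View pics/s1.png

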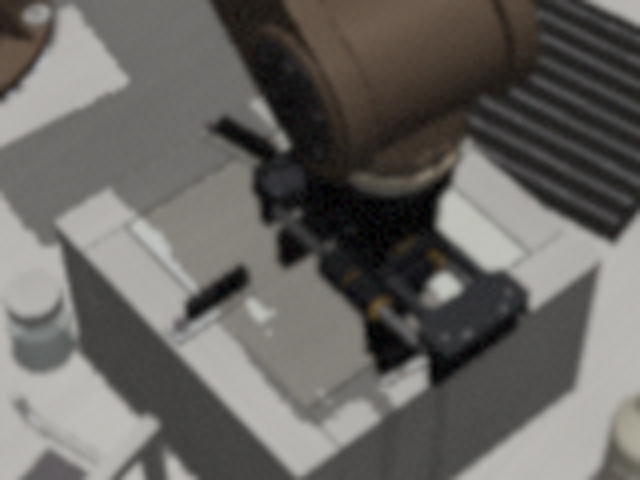

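>>> apply_moves([
  [0,0,0,0,0.002,0,0],
  [0,0,0,0,0,0,0],
])

```text
t: 3.83
eef_pos: [620.5, -62.1, 363.7]
tcp_rot: [-3.141, 0.0, 1.45]
ft_force: [-1.7, -0.5, -0.6]
opening: 0.004
```

>>> apply_moves([
  [0,0,0,0,0.002,0,0],
  [0,0,0,0,0,0,0],
])

```text
t: 4.0
eef_pos: [622.5, -62.4, 363.7]
tcp_rot: [-3.142, 0.0, 1.449]
ft_force: [-0.9, -0.7, -0.6]
opening: 0.003
```

>>> apply_moves([
  [0,0,0,0,0.001,0,0],
  [0,0,0,0,0,0,0],
])

```text
t: 4.17
eef_pos: [623.4, -62.6, 363.7]
tcp_rot: [-3.142, 0.0, 1.449]
ft_force: [-0.6, -1.2, -0.5]
opening: 0.005
```

>>> apply_moves([
  [0,0,0,0,0.002,0,0],
  [0,0,0,0,0,0,0],
])

```text
t: 4.33
eef_pos: [625.5, -63.0, 363.7]
tcp_rot: [-3.141, 0.0, 1.449]
ft_force: [-2.0, -1.0, 0.3]
opening: 0.006
```

>>> apply_moves([
  [0,0,0,0,0.002,0,0],
  [0,0,0,0,0,0,0],
])

```text
t: 4.5
eef_pos: [626.7, -63.1, 363.6]
tcp_rot: [-3.138, 0.0, 1.45]
ft_force: [-10.7, -2.2, 3.8]
opening: 0.004
```

Run:
```python
from h import *
print(env.state()['ft_force'],env.state()['moment'])
c=snap('top','t2',(225,165,425,305),4)
```

```text
[-10.73794268  -2.23367235   3.80049457] [-0.31306137  1.70481425  0.08080122]
```

View pics/t2.png

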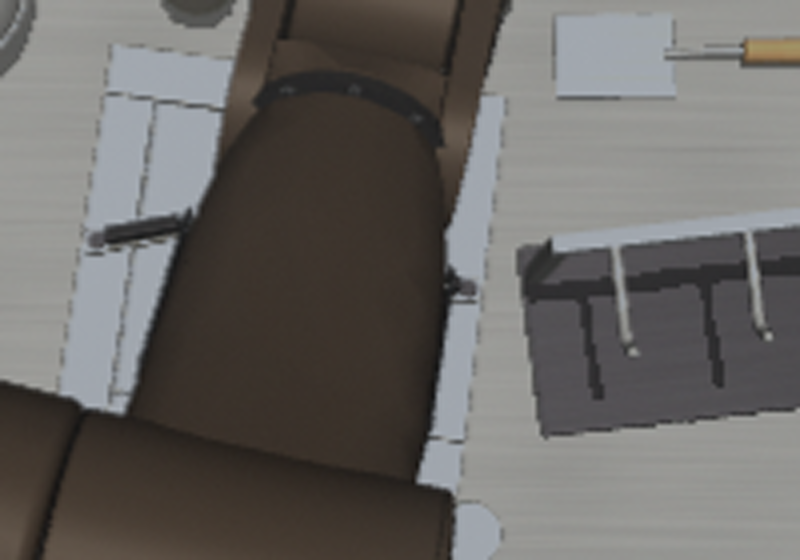

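>>> apply_moves([
  [0,0,0,0,-0.006,0,0],
  [0,0,0,0,0,-0.036,0],
  [0,0,0,0.0236,-0.0253,0,0],
  [0,0,0,0.0236,-0.0253,0,0],
  [0,0,0,0.0236,-0.0253,0,0],
])

```text
t: 4.97
eef_pos: [553.6, 17.8, 400.1]
tcp_rot: [3.14, -0.0, 1.448]
ft_force: [0.5, 1.0, -0.9]
opening: 0.005
```

>>> apply_moves([
  [0,0,0,0.0236,-0.0253,0,0],
  [0,0,0,0.0236,-0.0193,0,0],
  [0,0,0,0,0,0,0],
  [0,0,0,0,0,0.036,0],
  [0,0,0,0,0,0,0],
])

```text
t: 5.38
eef_pos: [515.3, 69.8, 360.5]
tcp_rot: [-3.138, 0.0, 1.45]
ft_force: [-0.2, -0.1, 0.3]
opening: 0.003
```

```bash
sed -i 's/M=np.array(\[520.,-14.6\])/M=np.array([523.,-15.])/' h.py
python3 - <<'E'
from h import *
x,y=b2w(-23,82); go(x,y,363,BY+np.pi/2)
E
```

```text
pos [515.3  69.8 360.5] rpy [-3.138  0.     1.45 ] F [-0.2 -0.1  0.3] op 0.003 t 5.38 q [0.01 0.4  1.87 0.   0.88 0.13]
tool shift mm [-1.3 -5.5 -2.5]
turn deg [-0.22  0.02 -0.27]
```

>>> apply_moves([
  [0,0,0,0,0.009,0,0],
  [0,0,0,0,0.009,0,0],
  [0,0,0,0,0.01,0,0],
  [0,0,0,0.005,0.006,0,0],
  [0,0,0,0.005,0.006,0,0],
])

```text
t: 5.8
eef_pos: [558.1, 74.2, 364.3]
tcp_rot: [3.141, 0.0, 1.448]
ft_force: [-2.3, -1.9, 0.4]
opening: 0.006
```

>>> apply_moves([
  [0,0,0,0.003,0.004,0,0],
  [0,0,0,0.003,0.004,0,0],
  [0,0,0,0.003,0,0,0],
  [0,0,0,0,0,0,0],
])

```text
t: 6.13
eef_pos: [566.5, 82.8, 363.9]
tcp_rot: [3.14, 0.0, 1.45]
ft_force: [-0.2, -0.9, 0.6]
opening: 0.003
```

>>> apply_moves([
  [0,0,0,0.002,0,0,0],
  [0,0,0,0,0,0,0],
])

```text
t: 6.3
eef_pos: [566.5, 83.7, 364.0]
tcp_rot: [3.14, 0.002, 1.45]
ft_force: [2.6, -11.2, -0.2]
opening: 0.001
```

Run:
```python
from h import *
x,y=b2w(30,104); go(x,y,363,BY+np.pi/2)
```

```text
pos [566.5  83.7 364. ] rpy [3.14e+00 2.00e-03 1.45e+00] F [  2.6 -11.2  -0.2] op 0.001 t 6.3 q [ 0.03  0.46  1.74 -0.    0.94  0.15]
tool shift mm [ 0.9 -1.7  1. ]
turn deg [ 0.1   0.14 -0.27]
```

>>> apply_moves([
  [0,0,0,-0.006,0,0,0],
  [0,0,0,0,0,-0.037,0],
  [0,0,0,-0.024,-0.0227,0,0],
  [0,0,0,-0.024,-0.0227,0,0],
  [0,0,0,-0.024,-0.0227,0,0],
])

```text
t: 6.72
eef_pos: [487.8, 15.0, 401.0]
tcp_rot: [3.141, -0.0, 1.45]
ft_force: [-0.0, -0.6, -0.3]
opening: 0.003
```

>>> apply_moves([
  [0,0,0,-0.024,-0.0227,0,0],
  [0,0,0,-0.024,-0.0227,0,0],
  [0,0,0,0,0,0,0],
  [0,0,0,0,0,0.037,0],
  [0,0,0,0,0,0,0],
])

```text
t: 7.13
eef_pos: [437.3, -26.9, 360.8]
tcp_rot: [-3.137, -0.001, 1.448]
ft_force: [0.3, -0.0, -0.6]
opening: 0.004
```

Run:
```python
from h import *
x,y=b2w(-82,-23); go(x,y,363,BY+np.pi/2)
```

```text
pos [437.3 -26.9 360.8] rpy [-3.137e+00 -1.000e-03  1.448e+00] F [ 0.3 -0.  -0.6] op 0.004 t 7.13 q [-0.21  0.29  2.05  0.    0.81 -0.09]
tool shift mm [-1.2  1.7 -2.2]
turn deg [-0.24 -0.04 -0.39]
```

>>> apply_moves([
  [0,0,0,0.011,0,0,0],
  [0,0,0,0.011,0,0,0],
  [0,0,0,0.01,0,0,0],
  [0,0,0,0.006,-0.005,0,0],
  [0,0,0,0.006,-0.005,0,0],
])

```text
t: 7.55
eef_pos: [433.7, 18.8, 364.2]
tcp_rot: [3.141, 0.0, 1.45]
ft_force: [1.1, -2.4, 0.5]
opening: 0.006
```

>>> apply_moves([
  [0,0,0,0.004,-0.003,0,0],
  [0,0,0,0.004,-0.003,0,0],
  [0,0,0,0,-0.003,0,0],
  [0,0,0,0,0,0,0],
])

```text
t: 7.88
eef_pos: [425.2, 27.3, 363.9]
tcp_rot: [3.142, -0.0, 1.45]
ft_force: [-0.3, -0.1, 0.7]
opening: 0.005
```

>>> apply_moves([
  [0,0,0,0,-0.002,0,0],
  [0,0,0,0,0,0,0],
])

```text
t: 8.05
eef_pos: [423.6, 27.2, 363.8]
tcp_rot: [3.142, -0.0, 1.449]
ft_force: [1.1, -0.0, 0.8]
opening: 0.008
```

Run:
```python
from h import *
x,y=b2w(-105,30); go(x,y,363,BY+np.pi/2)
```

```text
pos [423.6  27.2 363.8] rpy [ 3.142 -0.     1.449] F [ 1.1 -0.   0.8] op 0.008 t 8.05 q [-0.09  0.27  2.08  0.    0.8   0.03]
tool shift mm [-0.4 -1.4  0.8]
turn deg [ 0.01 -0.   -0.34]
```

>>> apply_moves([
  [0,0,0,0,-0.002,0,0],
  [0,0,0,0,0,0,0],
])

```text
t: 8.22
eef_pos: [421.7, 27.4, 363.7]
tcp_rot: [3.141, -0.0, 1.449]
ft_force: [2.6, 1.9, 0.6]
opening: 0.004
```

>>> apply_moves([
  [0,0,0,0,-0.001,0,0],
  [0,0,0,0,0,0,0],
])

```text
t: 8.38
eef_pos: [420.9, 27.6, 363.8]
tcp_rot: [3.141, -0.0, 1.449]
ft_force: [3.8, 1.7, -0.6]
opening: 0.004
```

>>> apply_moves([
  [0,0,0,0,-0.001,0,0],
  [0,0,0,0,0,0,0],
])

```text
t: 8.55
eef_pos: [420.3, 27.7, 363.9]
tcp_rot: [3.139, -0.0, 1.449]
ft_force: [7.0, 2.3, -2.9]
opening: 0.002
```

>>> apply_moves([
  [0,0,0,0,-0.001,0,0],
  [0,0,0,0,0,0,0],
])

```text
t: 8.72
eef_pos: [419.8, 27.8, 364.0]
tcp_rot: [3.137, -0.0, 1.449]
ft_force: [11.9, 1.2, -5.4]
opening: 0.0
```

>>> apply_moves([
  [0,0,0,0,0.006,0,0],
  [0,0,0,0,0,-0.037,0],
  [0,0,0,-0.0227,0.0253,0,0],
  [0,0,0,-0.0227,0.0253,0,0],
  [0,0,0,-0.0227,0.0253,0,0],
])

```text
t: 9.13
eef_pos: [492.2, -50.6, 401.2]
tcp_rot: [-3.141, 0.0, 1.45]
ft_force: [0.5, 0.7, -0.1]
opening: 0.003
```

>>> apply_moves([
  [0,0,0,-0.0227,0.0253,0,0],
  [0,0,0,-0.0227,0.0253,0,0],
  [0,0,0,0,0,0,0],
  [0,0,0,0,0,0.037,0],
  [0,0,0,0,0,0,0],
])

```text
t: 9.55
eef_pos: [535.6, -101.1, 359.1]
tcp_rot: [-3.133, -0.001, 1.448]
ft_force: [-0.4, 0.3, -1.2]
opening: 0.001
```

Run:
```python
from h import *
x,y=b2w(25,-83); go(x,y,363,BY+np.pi/2)
```

```text
pos [ 535.6 -101.1  359.1] rpy [-3.133e+00 -1.000e-03  1.448e+00] F [-0.4  0.3 -1.2] op 0.001 t 9.55 q [-0.31  0.43  1.81 -0.    0.91 -0.19]
tool shift mm [ 1.1  2.5 -3.9]
turn deg [-0.47 -0.07 -0.36]
```

>>> apply_moves([
  [0,0,0,0,-0.01,0,0],
  [0,0,0,0,-0.01,0,0],
  [0,0,0,0,-0.01,0,0],
  [0,0,0,-0.005,-0.006,0,0],
  [0,0,0,-0.004,-0.006,0,0],
])

```text
t: 9.97
eef_pos: [492.8, -104.5, 365.0]
tcp_rot: [3.14, 0.0, 1.45]
ft_force: [3.4, 1.5, 0.1]
opening: 0.005
```

>>> apply_moves([
  [0,0,0,-0.003,-0.004,0,0],
  [0,0,0,-0.003,-0.004,0,0],
  [0,0,0,-0.003,0,0,0],
  [0,0,0,-0.002,0,0,0],
  [0,0,0,0,0,0,0],
])

```text
t: 10.38
eef_pos: [484.1, -114.5, 363.7]
tcp_rot: [-3.139, -0.002, 1.448]
ft_force: [-1.8, 8.1, 5.1]
opening: 0.008
```

>>> apply_moves([
  [0,0,0,-0.001,0,0,0],
  [0,0,0,0,0,0,0],
])

```text
t: 10.55
eef_pos: [484.1, -114.9, 363.6]
tcp_rot: [-3.139, -0.003, 1.449]
ft_force: [-2.7, 13.2, 6.2]
opening: 0.006
```

Run:
```python
from h import *
x,y=b2w(-28,-105); go(x,y,363,BY+np.pi/2)
```

```text
pos [ 484.1 -114.9  363.6] rpy [-3.139e+00 -3.000e-03  1.449e+00] F [-2.7 13.2  6.2] op 0.006 t 10.55 q [-0.37  0.36  1.91  0.    0.87 -0.25]
tool shift mm [-1.3 -0.9  0.6]
turn deg [-0.14 -0.15 -0.35]
```

>>> apply_moves([
  [0,0,0,0.006,0,0,0.05],
  [0,0,0,0,0,-0.04,0.05],
  [0,0,0,0.024,0.007,-0.04,0.05],
  [0,0,0,0.024,0.007,-0.04,0.05],
  [0,0,0,0.024,0.007,-0.017,0.05],
])

```text
t: 10.97
eef_pos: [512.6, -45.8, 495.5]
tcp_rot: [3.137, 0.001, 1.448]
ft_force: [0.5, -0.8, -0.9]
opening: 0.297
```

>>> apply_moves([
  [0,0,0,0.025,0.008,0,0.05],
  [0,0,0,0,0,0,0.05],
  [0,0,0,0,0,0,0.05],
])

```text
t: 11.22
eef_pos: [523.6, -21.5, 491.1]
tcp_rot: [-3.141, 0.001, 1.451]
ft_force: [0.1, 0.2, -0.5]
opening: 0.495
```

Run:
```python
from h import *
x,y=b2w(0,0); go(x,y,500,BY+np.pi/2)
c=snap('wrist','w2')
for X,Y,z in((118,0,187),(118,-50,187),(0,118,187),(50,118,187),(-118,0,187),(-118,50,187),(0,-118,187),(-50,-118,187),(0,40,198),(0,-40,198)): print(X,Y,w2px(c,[*b2w(X,Y),z]).round(0))
```

```text
pos [523.6 -21.5 491.1] rpy [-3.141e+00  1.000e-03  1.451e+00] F [ 0.1  0.2 -0.5] op 0.495 t 11.22 q [-0.17  0.26  1.68 -0.    1.2  -0.05]
tool shift mm [ 6.4 -1.4 -8.9]
turn deg [-0.02  0.04 -0.2 ]
118 0 [[408. 205.]]
118 -50 [[403. 256.]]
0 118 [[277.  63.]]
50 118 [[340.  63.]]
-118 0 [[148. 206.]]
-118 50 [[141. 150.]]
0 -118 [[279. 319.]]
-50 -118 [[229. 319.]]
0 40 [[278. 163.]]
0 -40 [[278. 251.]]
```

View pics/w2.png

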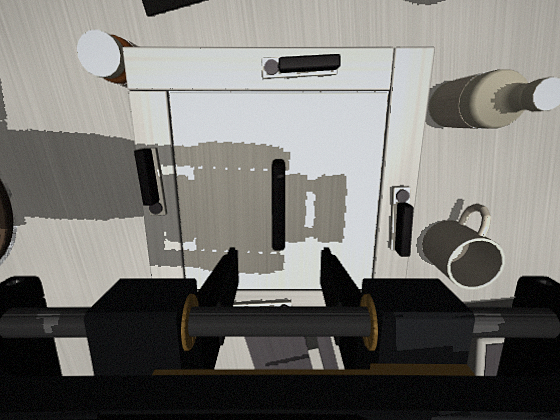

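>>> apply_moves([
  [0,0,0,0.0064,-0.0014,0.035,0.05],
  [0,0,0,0,0,0.035,0.05],
  [0,0,0,0,0,0.034,0.05],
  [0,0,0,0,0,0.02,0.05],
  [0,0,0,0,0,0.01,0.05],
])

```text
t: 11.68
eef_pos: [522.1, -16.7, 354.3]
tcp_rot: [-3.137, 0.0, 1.448]
ft_force: [0.0, -0.0, -0.2]
opening: 0.527
```

>>> apply_moves([
  [0,0,0,0,0,0,0.05],
  [0,0,0,0,0,0,0],
  [0,0,0,0,0,0,0],
  [0,0,0,0,0,0,0],
  [0,0,0,0,0,0,0],
])

```text
t: 12.1
eef_pos: [522.8, -15.8, 358.5]
tcp_rot: [3.14, 0.0, 1.449]
ft_force: [-1.1, 0.4, 0.5]
opening: 0.301
```

>>> apply_moves([
  [0,0,0,0,0,0,0],
  [0,0,0,0,0,0,0],
  [0,0,0,0,0,0,0],
  [0,0,0,0,0,0,0],
  [0,0,0,0,0,0,0],
])

```text
t: 12.52
eef_pos: [522.8, -15.7, 357.8]
tcp_rot: [3.141, 0.0, 1.449]
ft_force: [-1.2, 1.3, 5.2]
opening: 0.123
```

Run:
```python
from h import *
x,y=b2w(0,0); go(x,y,357,BY+np.pi/2)
```

```text
pos [522.8 -15.7 357.8] rpy [3.141 0.    1.449] F [-1.2  1.3  5.2] op 0.123 t 12.52 q [-0.16  0.4   1.86 -0.    0.87 -0.03]
tool shift mm [0.7 0.1 0.8]
turn deg [ 0.04  0.01 -0.31]
```

>>> apply_moves([
  [0,0,0,0,0,-0.004,0],
  [0,0,0,0,0,-0.008,0],
  [0,0,0,0,0,-0.015,0],
  [0,0,0,0,0,-0.02,0],
  [0,0,0,0,0,-0.023,0],
])

```text
t: 12.93
eef_pos: [522.5, -15.7, 427.7]
tcp_rot: [-3.139, -0.0, 1.449]
ft_force: [0.3, -0.2, -3.5]
opening: 0.127
```

Run:
```python
from h import *
im=load('top1')['color']; g=im.mean(2)[190:310,120:235]
m=cv2.morphologyEx((g<70).astype(np.uint8),cv2.MORPH_CLOSE,np.ones((7,7)))
cs=max(cv2.findContours(m,0,2)[0],key=cv2.contourArea); r=cv2.minAreaRect(cs); print(r)
b=cv2.boxPoints(r)+[120,190]; P=px2w(load('top1'),b,6); print(P.round(1),P.mean(0)); print([np.linalg.norm(P[i]-P[i-1]) for i in range(4)])
go(482,331.5,427,1.57+.11)
```

```text
((56.927589416503906, 61.13103485107422), (78.47798156738281, 78.39494323730469), 85.2363510131836)
[[583.2 466.7   6. ]
 [607.4 233.2   6. ]
 [376.3 203.8   6. ]
 [352.5 431.    6. ]] [479.84478791 333.67549331   6.        ]
[np.float64(233.4650314925578), np.float64(234.70371920480588), np.float64(232.96817298850075), np.float64(228.49148324803397)]
pos [522.5 -15.7 427.7] rpy [-3.139 -0.     1.449] F [ 0.3 -0.2 -3.5] op 0.127 t 12.93 q [-0.16  0.32  1.78 -0.    1.05 -0.03]
tool shift mm [339.7 -82.3   0.9]
turn deg [ -0.14  -0.02 -13.22]
```

>>> apply_moves([
  [0,0,0,0.015,-0.0036,0,0],
  [0,0,0,0.03,-0.0073,0,0],
  [0,0,0,0.03,-0.0073,0,0],
  [0,0,0,0.03,-0.0073,0,0],
  [0,0,0,0.03,-0.0073,0,0],
])

```text
t: 13.35
eef_pos: [506.0, 123.5, 427.6]
tcp_rot: [-3.141, 0.0, 1.449]
ft_force: [1.3, 0.6, -4.0]
opening: 0.123
```

>>> apply_moves([
  [0,0,0,0.03,-0.0073,0,0],
  [0,0,0,0.03,-0.0073,0,0],
  [0,0,0,0.03,-0.0073,0,0],
  [0,0,0,0.03,-0.0073,0,0],
  [0,0,0,0.03,-0.0073,0,0],
])

```text
t: 13.77
eef_pos: [487.9, 277.0, 427.6]
tcp_rot: [-3.141, 0.0, 1.449]
ft_force: [-0.3, -0.0, -4.4]
opening: 0.125
```

>>> apply_moves([
  [0,0,0,0.03,-0.0073,0,0],
  [0,0,0,0.026,-0.0055,0,0],
  [0,0,-6.6,0,0,0,0],
  [0,0,-6.6,0,0,0,0],
  [0,0,0,0,0,0,0],
])

```text
t: 14.18
eef_pos: [482.2, 333.2, 427.3]
tcp_rot: [-3.141, 0.001, 1.686]
ft_force: [-0.4, -0.2, -3.6]
opening: 0.125
```

Run:
```python
from h import *
go(481.5,333,230,1.57+.11)
```

```text
pos [482.2 333.2 427.3] rpy [-3.141e+00  1.000e-03  1.686e+00] F [-0.4 -0.2 -3.6] op 0.125 t 14.18 q [ 0.49  0.41  1.63 -0.    1.1   0.38]
tool shift mm [  0.   -0.6 197.3]
turn deg [-0.06  0.03  0.34]
```

>>> apply_moves([
  [0,0,0,0,0,0.02,0],
  [0,0,0,0,0,0.035,0],
  [0,0,0,0,0,0.035,0],
  [0,0,0,0,0,0.035,0],
  [0,0,0,0,0,0.035,0],
])

```text
t: 14.6
eef_pos: [482.5, 332.3, 266.3]
tcp_rot: [3.141, -0.0, 1.675]
ft_force: [1.5, 1.3, -4.9]
opening: 0.129
```

>>> apply_moves([
  [0,0,0,0,0,0.025,0],
  [0,0,0,0,0,0.01,0],
  [0,0,0,0,0,0,0],
])

```text
t: 14.85
eef_pos: [482.6, 332.3, 230.5]
tcp_rot: [-3.138, 0.002, 1.677]
ft_force: [0.0, -0.9, -3.4]
opening: 0.122
```

Run:
```python
from h import *
go(481.5,333,208,1.57+.11)
c=snap('wrist','w3')
```

```text
pos [482.6 332.3 230.5] rpy [-3.138e+00  2.000e-03  1.677e+00] F [ 0.  -0.9 -3.4] op 0.122 t 14.85 q [ 0.49  0.66  1.81 -0.    0.68  0.38]
tool shift mm [ 0.8 -0.9 22.5]
turn deg [-0.21  0.09 -0.19]
```

View pics/w3.png

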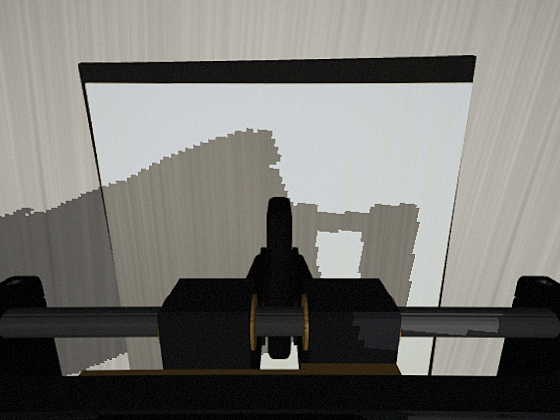

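Run:
```python
from h import *
c=load('w3')
A=px2w(c,[(79,64),(475,57)],6);B=px2w(c,[(85,83),(474,82)],35)
for P,h in((A,115),(B,98)):
    d=P[1]-P[0];L=np.linalg.norm(d);d/=L; n=np.array([d[1],-d[0],0]); 
    print(P.round(1),L.round(1),'yaw',np.arctan2(d[1],d[0]), 'ctr',P.mean(0)+h*n,P.mean(0)-h*n)
```

```text
[[355.6 430.3   6. ]
 [580.4 457.5   6. ]] 226.4 yaw 0.12036453530474117 ctr [481.81274664 329.74806013   6.        ] [454.19570062 558.08399416   6.        ]
[[374.7 419.3  35. ]
 [568.  440.   35. ]] 194.4 yaw 0.10679768995316176 ctr [481.75595662 332.18729654  35.        ] [460.86337821 527.07059538  35.        ]
```

>>> apply_moves([
  [0,0,0,0,0,0.01,0],
  [0,0,0,0,0,0.008,0],
  [0,0,0,0,0,0.003,0],
  [0,0,0,0,0,0,0],
])

```text
t: 15.23
eef_pos: [482.5, 332.6, 211.2]
tcp_rot: [-3.141, 0.0, 1.679]
ft_force: [-0.8, 0.4, -4.4]
opening: 0.128
```

>>> apply_moves([
  [0,0,0,0,0,0.001,0],
  [0,0,0,0,0,0,0],
])

```text
t: 15.4
eef_pos: [482.7, 332.7, 210.7]
tcp_rot: [3.141, -0.0, 1.68]
ft_force: [-1.1, -0.9, -4.6]
opening: 0.122
```

>>> apply_moves([
  [0,0,0,0,0,0.001,0],
  [0,0,0,0,0,0,0],
])

```text
t: 15.57
eef_pos: [482.6, 332.7, 209.5]
tcp_rot: [3.141, -0.0, 1.68]
ft_force: [-0.2, 0.5, -3.6]
opening: 0.126
```

>>> apply_moves([
  [0,0,0,0,0,0.0015,0],
  [0,0,0,0,0,0,0],
])

```text
t: 15.73
eef_pos: [482.7, 332.7, 208.0]
tcp_rot: [3.141, -0.0, 1.68]
ft_force: [0.2, 0.5, -3.7]
opening: 0.124
```

>>> apply_moves([
  [0,0,0,0,0,0.001,0],
  [0,0,0,0,0,0,0],
])

```text
t: 15.9
eef_pos: [482.6, 332.7, 207.9]
tcp_rot: [3.141, -0.0, 1.68]
ft_force: [-3.0, -1.3, 9.8]
opening: 0.125
```

>>> apply_moves([
  [0,0,0,0,0,-0.001,0.05],
  [0,0,0,0,0,0,0.05],
  [0,0,0,0,0,0,0.05],
  [0,0,0,0,0,0,0.05],
  [0,0,0,0,0,0,0.05],
])

```text
t: 16.32
eef_pos: [482.6, 332.7, 207.8]
tcp_rot: [3.142, 0.0, 1.68]
ft_force: [-0.5, -0.7, 0.2]
opening: 0.423
```

>>> apply_moves([
  [0,0,0,0,0,-0.02,0.05],
  [0,0,0,0,0,-0.04,0.05],
  [0,0,0,0,0,-0.04,0.05],
  [0,0,0,0,0,-0.04,0.05],
  [0,0,0,0,0,-0.04,0.05],
])

```text
t: 16.73
eef_pos: [482.3, 332.5, 389.7]
tcp_rot: [-3.141, 0.0, 1.68]
ft_force: [0.3, -0.3, 0.2]
opening: 0.523
```

>>> apply_moves([
  [0,0,0,0,0,-0.04,0.05],
  [0,0,0,-0.037,-0.001,-0.015,0.05],
  [0,0,0,-0.037,-0.001,-0.015,0.05],
  [0,0,0,-0.037,-0.001,-0.015,0.05],
  [0,0,0,-0.037,-0.001,-0.015,0.05],
])

```text
t: 17.15
eef_pos: [494.3, 183.7, 488.6]
tcp_rot: [3.141, 0.0, 1.68]
ft_force: [1.0, 0.2, 0.7]
opening: 0.526
```

>>> apply_moves([
  [0,0,0,-0.037,-0.001,-0.01,0.05],
  [0,0,0,-0.037,-0.001,-0.01,0.05],
  [0,0,0,-0.037,-0.001,-0.005,0.05],
  [0,0,0,-0.037,-0.001,0,0.05],
  [0,0,0,-0.037,-0.001,0,0.05],
])

```text
t: 17.57
eef_pos: [509.4, -1.1, 513.4]
tcp_rot: [3.141, 0.0, 1.68]
ft_force: [1.2, 0.3, 0.1]
opening: 0.526
```

>>> apply_moves([
  [0,0,0,-0.037,-0.001,0,0.05],
  [0,0,0,-0.037,-0.001,0,0.05],
  [0,0,0,0,0,0,0.05],
])

```text
t: 17.82
eef_pos: [516.2, -77.9, 512.6]
tcp_rot: [-3.141, 0.001, 1.676]
ft_force: [0.6, -0.8, -0.2]
opening: 0.526
```

Run:
```python
from h import *
x,y=b2w(0,-60);go(x,y,520,BY+np.pi/2)
c=snap('wrist','w4')
for X in(-92,92):
  for Y in (-92,92): print(X,Y,w2px(c,[*b2w(X,Y),162]).round(0))
```

```text
pos [516.2 -77.9 512.6] rpy [-3.141e+00  1.000e-03  1.676e+00] F [ 0.6 -0.8 -0.2] op 0.526 t 17.82 q [-0.28  0.24  1.65 -0.    1.25 -0.38]
tool shift mm [ 3.3  0.2 -7.4]
turn deg [-1.000e-02  7.000e-02  1.266e+01]
-92 -92 [[188. 208.]]
-92 92 [[216.  13.]]
92 -92 [[355. 243.]]
92 92 [[412.  62.]]
```

View pics/w4.png

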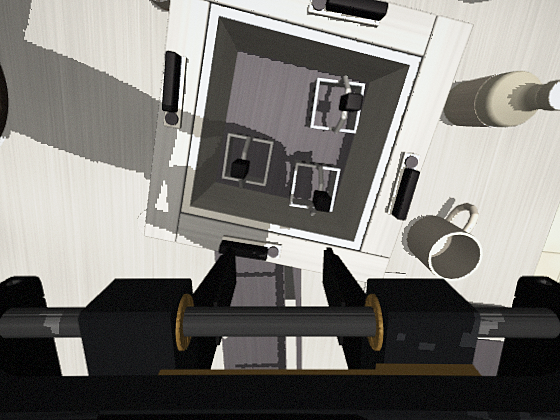

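Run:
```python
from h import *
im=load('w4')['color'][60:225,205:380,::-1]; im=cv2.convertScaleAbs(im,alpha=1.5,beta=10)
cv2.imwrite('pics/w4c.png',cv2.resize(im,None,fx=3.6,fy=3.6,interpolation=cv2.INTER_CUBIC))
```

```text
(no output)
```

View pics/w4c.png

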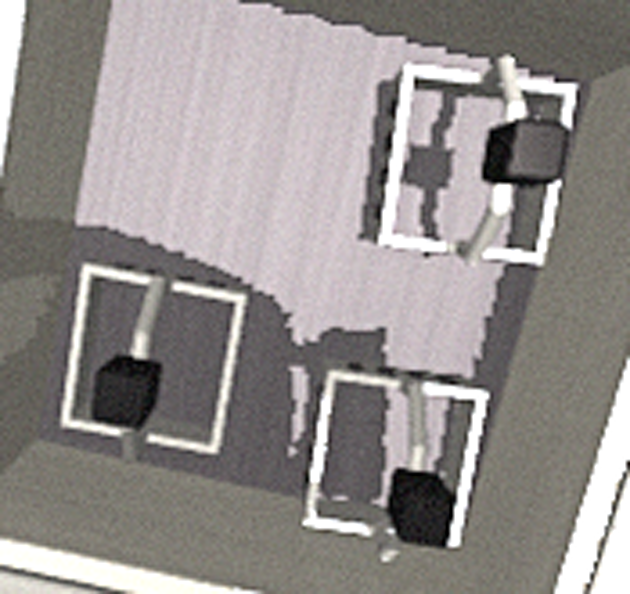

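Run:
```python
from h import *
c=load('w4'); f=lambda p,z: px2w(c,np.array(p,float)/3.6+[205,60],z)
Rb=R.from_euler('z',-BY).as_matrix()[:2,:2]
for n,q,k in (('A',[(407,70),(575,88),(543,258),(383,242)],(541,150)),('B',[(83,268),(242,293),(216,448),(66,422)],(125,375)),('C',[(330,373),(486,393),(458,545),(308,522)],(420,495))):
    P=f(q,57)[:,:2]; m=P.mean(0); y=P[0]+P[1]-P[2]-P[3]; x=P[1]+P[2]-P[0]-P[3]
    print(n,'ctr',m.round(1),'boil',(Rb@(m-M)).round(1),'sz',[np.linalg.norm(P[i]-P[i-1]).round(1) for i in range(4)],'yaw x',np.arctan2(x[1],x[0]).round(3),'y',(np.arctan2(y[1],y[0])-np.pi/2).round(3),'knob154',f([k],154)[0,:2].round(1),'ctrpx134',w2px(c,[*m,134]).round(0)-[205,60])
```

```text
A ctr [579.8  27. ] boil [51.5 48.3] sz [np.float64(57.5), np.float64(58.8), np.float64(57.3), np.float64(58.3)] yaw x 0.005 y -0.015 knob154 [580.5  27.3] ctrpx134 [[145.  43.]]
B ctr [470.4 -52.3] boil [-47.9 -43.1] sz [np.float64(56.9), np.float64(58.3), np.float64(58.2), np.float64(57.3)] yaw x -0.059 y -0.064 knob154 [471.3 -45.6] ctrpx134 [[ 36. 108.]]
C ctr [565.5 -80.5] boil [ 49.8 -60.1] sz [np.float64(57.8), np.float64(58.9), np.float64(59.5), np.float64(59.1)] yaw x -0.038 y -0.027 knob154 [561.3 -72. ] ctrpx134 [[117. 141.]]
```

>>> apply_moves([
  [0,0,6.88,0,0,0,0.036],
  [0,0,6.88,0,0,0,0.036],
  [0,0,6.88,0,0,0,0.036],
  [0,0,6.88,0,0,0,0.036],
  [0,0,6.88,0,0,0,0.036],
])

```text
t: 18.28
eef_pos: [515.8, -72.1, 512.9]
tcp_rot: [-3.141, -0.0, 1.074]
ft_force: [-0.0, 0.4, 0.8]
opening: 0.383
```

>>> apply_moves([
  [0,0,6.88,0,0,0,0.036],
  [0,0,6.88,0,0,0,0.036],
  [0,0,6.88,0,0,0,0.036],
  [0,0,6.88,0,0,0,0.036],
  [0,0,6.88,0,0,0,0.036],
])

```text
t: 18.7
eef_pos: [515.8, -72.1, 512.9]
tcp_rot: [-3.141, 0.0, 0.474]
ft_force: [-0.8, -0.2, 0.1]
opening: 0.378
```

>>> apply_moves([
  [0,0,6.88,0,0,0,0.036],
  [0,0,6.88,0,0,0,0.036],
  [0,0,6.88,0,0,0,0.036],
  [0,0,6.88,0,0,0,0.036],
  [0,0,0,0.021,-0.035,0,0.036],
])

```text
t: 19.12
eef_pos: [535.5, -40.1, 513.2]
tcp_rot: [3.14, 0.0, -0.012]
ft_force: [-0.1, -0.5, -0.7]
opening: 0.381
```

>>> apply_moves([
  [0,0,0,0.021,-0.035,0.02,0.036],
  [0,0,0,0.021,-0.035,0.03,0.036],
  [0,0,0,0,0,0.03,0.036],
  [0,0,0,0,0,0,0.036],
])

```text
t: 19.45
eef_pos: [573.2, 25.1, 434.8]
tcp_rot: [-3.141, 0.008, 0.002]
ft_force: [0.6, 0.1, -2.0]
opening: 0.376
```

Run:
```python
from h import *
go(579.8,27,310,-0.005)
c=snap('wrist','w5')
for z in(114,154):print(w2px(c,[579.8,27,z]))
im=c['color'][:,:,::-1]; cv2.imwrite('pics/w5.png',cv2.convertScaleAbs(im,alpha=1.4,beta=10))
```

```text
pos [573.2  25.1 434.8] rpy [-3.141e+00  8.000e-03  2.000e-03] F [ 0.6  0.1 -2. ] op 0.376 t 19.45 q [-0.07  0.39  1.65  0.    1.11  1.5 ]
tool shift mm [  7.6  -1.8 124.7]
turn deg [-0.04  0.47  0.39]
[[277.58025028 198.08758077]]
[[277.34163269 209.38057476]]
```

View pics/w5.png

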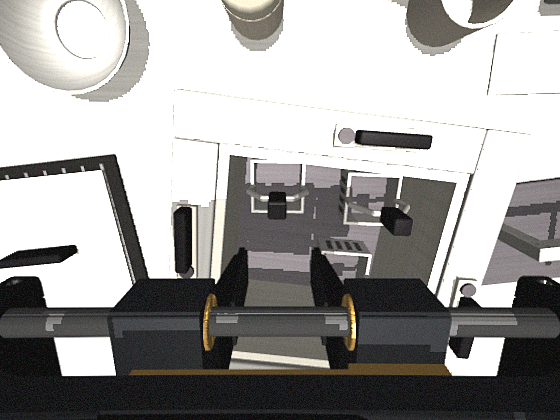

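>>> apply_moves([
  [0,0,0.3,0.0065,-0.0018,0.02,0.036],
  [0,0,0,0,0,0.03,0.036],
  [0,0,0,0,0,0.03,0.036],
  [0,0,0,0,0,0.025,0.036],
  [0,0,0,0,0,0.01,0.036],
])

```text
t: 19.92
eef_pos: [579.7, 24.0, 323.9]
tcp_rot: [-3.142, 0.002, -0.008]
ft_force: [0.5, -0.3, -0.7]
opening: 0.377
```

>>> apply_moves([
  [0,0,0,0,0,0.005,0.036],
  [0,0,0,0,0,0,0.036],
])

```text
t: 20.08
eef_pos: [580.3, 24.2, 320.8]
tcp_rot: [3.141, -0.001, -0.007]
ft_force: [-0.4, -0.5, 0.4]
opening: 0.375
```

Run:
```python
from h import *
go(579.8,27,310,-0.005)
```

```text
pos [580.3  24.2 320.8] rpy [ 3.141e+00 -1.000e-03 -7.000e-03] F [-0.4 -0.5  0.4] op 0.375 t 20.08 q [-0.07  0.53  1.76 -0.    0.86  1.51]
tool shift mm [-0.5 -2.8 10.8]
turn deg [ 0.01 -0.04 -0.13]
```

>>> apply_moves([
  [0,0,0,-0.0005,-0.0028,0.005,0.036],
  [0,0,0,0,0,0.005,0.036],
  [0,0,0,0,0,0,0],
  [0,0,0,0,0,0,0],
  [0,0,0,0,0,0,0],
])

```text
t: 20.5
eef_pos: [579.6, 27.3, 310.3]
tcp_rot: [3.141, -0.001, -0.007]
ft_force: [-0.2, 0.2, 0.5]
opening: 0.222
```

>>> apply_moves([
  [0,0,0,0,0,0,0],
  [0,0,0,0,0,0,0],
  [0,0,0,0,0,0,0],
  [0,0,0,0,0,0,0],
])

```text
t: 20.83
eef_pos: [579.6, 27.3, 310.2]
tcp_rot: [3.141, -0.001, -0.007]
ft_force: [-0.7, -0.6, 4.9]
opening: 0.165
```

>>> apply_moves([
  [0,0,0,0,0,-0.005,0],
  [0,0,0,0,0,-0.01,0],
  [0,0,0,0,0,-0.02,0],
  [0,0,0,0,0,-0.03,0],
  [0,0,0,0,0,0,0],
])

```text
t: 21.25
eef_pos: [580.1, 27.4, 380.2]
tcp_rot: [3.141, -0.007, -0.007]
ft_force: [0.8, 0.6, -1.3]
opening: 0.169
```

>>> apply_moves([
  [0,0,0,0,0,-0.03,0],
  [0,0,0,0,0,-0.04,0],
  [0,0,0,0,0,-0.04,0],
  [0,0,0,0,0,-0.04,0],
  [0,0,0,-0.005,0.017,0,0],
])

```text
t: 21.67
eef_pos: [574.2, 11.9, 533.0]
tcp_rot: [3.141, -0.012, -0.005]
ft_force: [0.3, 0.5, -1.3]
opening: 0.167
```

>>> apply_moves([
  [0,0,0,-0.0109,0.0349,0,0],
  [0,0,0,-0.0109,0.0349,0,0],
  [0,0,0,-0.0109,0.0349,0,0],
  [0,0,0,-0.0109,0.0349,0,0],
  [0,0,0,-0.0109,0.0349,0,0],
])

```text
t: 22.08
eef_pos: [517.7, -165.1, 525.2]
tcp_rot: [3.141, 0.0, -0.006]
ft_force: [0.2, -1.2, -2.2]
opening: 0.167
```

>>> apply_moves([
  [0,0,0,-0.0109,0.0349,0,0],
  [0,0,0,-0.0109,0.0349,0,0],
  [0,0,0,-0.0109,0.0349,0,0],
  [0,0,0,-0.0109,0.0349,0,0],
  [0,0,0,-0.0109,0.0349,0,0],
])

```text
t: 22.5
eef_pos: [462.0, -339.4, 525.2]
tcp_rot: [3.142, 0.0, -0.007]
ft_force: [0.9, -0.5, -1.1]
opening: 0.168
```

>>> apply_moves([
  [0,0,0,-0.0109,0.0349,0,0],
  [0,0,0,-0.0109,0.0349,0,0],
  [0,0,-4,-0.005,0.0174,0,0],
  [0,0,-3.8,0,0,0,0],
  [0,0,0,0,0,0,0],
])

```text
t: 22.92
eef_pos: [435.0, -426.0, 524.5]
tcp_rot: [-3.141, 0.001, 0.13]
ft_force: [0.5, 0.5, -2.8]
opening: 0.168
```

Run:
```python
from h import *
go(438.6,-426,440,0.13)
```

```text
pos [ 435.  -426.   524.5] rpy [-3.141e+00  1.000e-03  1.300e-01] F [ 0.5  0.5 -2.8] op 0.168 t 22.92 q [-0.88  0.38  1.43  0.    1.34  0.56]
tool shift mm [ 3.6  0.5 84.5]
turn deg [-0.05  0.03  0.03]
```

>>> apply_moves([
  [0,0,0,0.0036,0,0.03,0],
  [0,0,0,0,0,0.03,0],
  [0,0,0,0,0,0.03,0],
  [0,0,0,0,0,0.015,0],
  [0,0,0,0,0,0,0],
])

```text
t: 23.33
eef_pos: [439.4, -423.5, 416.7]
tcp_rot: [-3.137, 0.003, 0.128]
ft_force: [1.0, 0.4, -2.1]
opening: 0.165
```

Run:
```python
from h import *
go(438.6,-426,385,0.13)
c=snap('wrist','w6')
for h in((508,-417),(497.4,-331.8),(485,-243.6)):
  x,y=h; ca,sa=np.cos(.13),np.sin(.13)
  print(w2px(c,[[x,y,150],[x-18*ca,y-18*sa,168],[x+60*ca,y+60*sa,155]]).round(0).tolist())
im=c['color'][:,:,::-1]; cv2.imwrite('pics/w6.png',cv2.resize(cv2.convertScaleAbs(im,alpha=1.3,beta=10),None,fx=1.4,fy=1.4,interpolation=cv2.INTER_CUBIC))
```

```text
pos [ 439.4 -423.5  416.7] rpy [-3.137e+00  3.000e-03  1.280e-01] F [ 1.   0.4 -2.1] op 0.165 t 23.33 q [-0.88  0.46  1.58  0.    1.11  0.57]
tool shift mm [-1.   2.5 31.7]
turn deg [-0.29  0.18 -0.1 ]
[[284.0, 135.0], [285.0, 163.0], [285.0, 43.0]]
[[168.0, 134.0], [162.0, 162.0], [156.0, 42.0]]
[[47.0, 135.0], [34.0, 163.0], [21.0, 42.0]]
```

View pics/w6.png

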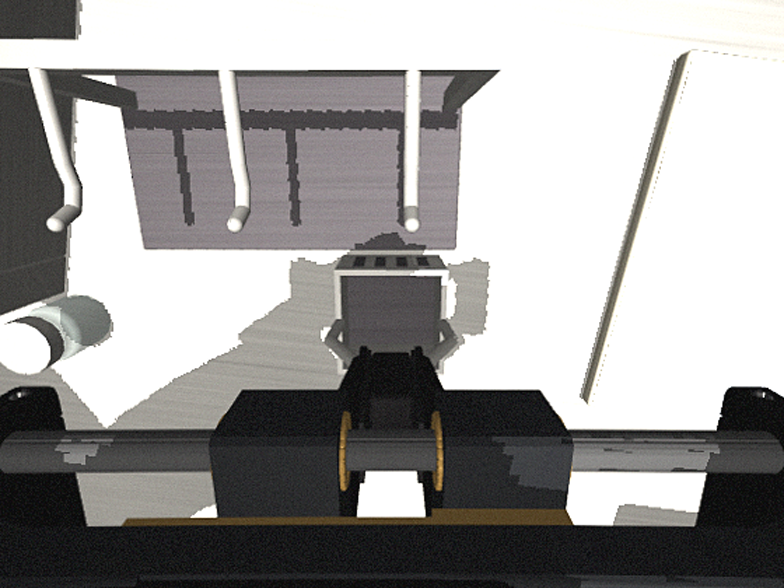

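```bash
cat >> h.py <<'E'
def hooks(c,px):
    T=px2w(c,px,169); print('tips',T.round(1).tolist())
    return T[:,:2]+18*np.array([np.cos(.13),np.sin(.13)])
E
python3 - <<'E'
from h import *
c=load('w6'); H=hooks(c,np.array([(412,225),(235,226),(56,224)])/1.4);print('seats',H.round(1),np.linalg.norm(np.diff(H,axis=0),axis=1))
d=H[2]-H[0];print(np.arctan2(-d[0],d[1]))
ca,sa=np.cos(.13),np.sin(.13)
a=px2w(c,np.array([(412,75),(412,180)])/1.4,158);print(a.round(1))
go(H[0][0]-60*ca,H[0][1]-60*sa,385,.13)
E
```

```text
tips [[492.5, -425.9, 169.0], [480.6, -338.4, 169.0], [470.1, -250.8, 169.0]]
seats [[ 510.3 -423.6]
 [ 498.5 -336. ]
 [ 487.9 -248.5]] [88.33337694 88.20230157]
0.12722157786586805
[[ 561.3 -416.6  158. ]
 [ 513.7 -423.3  158. ]]
pos [ 439.6 -423.9  419. ] rpy [-3.139e+00  1.000e-03  1.290e-01] F [-0.1  0.6 -1.4] op 0.165 t 23.38 q [-0.88  0.46  1.58  0.    1.11  0.57]
tool shift mm [10.2  8.9 34. ]
turn deg [-0.13  0.08 -0.09]
```

>>> apply_moves([
  [0,0,0,0.005,0.0085,0.015,0],
  [0,0,0,0.005,0,0.014,0],
  [0,0,0,0,0,0,0],
  [0,0,0,0.015,0,0,0],
  [0,0,0,0.015,0,0,0],
])

```text
t: 23.8
eef_pos: [480.7, -427.7, 393.1]
tcp_rot: [3.14, -0.001, 0.128]
ft_force: [0.3, -0.4, -2.3]
opening: 0.17
```

>>> apply_moves([
  [0,0,0,0.015,0,0,0],
  [0,0,0,0.015,0,0,0],
  [0,0,0,0,0,0,0],
])

```text
t: 24.05
eef_pos: [512.4, -423.0, 392.9]
tcp_rot: [3.139, -0.002, 0.131]
ft_force: [-0.8, 1.0, -1.2]
opening: 0.167
```

Run:
```python
from h import *
go(510.3,-423,360,.13)
c=snap('wrist','w7')
im=c['color'][20:320,130:430,::-1]; cv2.imwrite('pics/w7.png',cv2.resize(cv2.convertScaleAbs(im,alpha=1.3,beta=10),None,fx=2,fy=2,interpolation=cv2.INTER_CUBIC))
```

```text
pos [ 512.4 -423.   392.9] rpy [ 3.139e+00 -2.000e-03  1.310e-01] F [-0.8  1.  -1.2] op 0.167 t 24.05 q [-0.79  0.56  1.47  0.    1.11  0.65]
tool shift mm [-2.1 -0.3 32.9]
turn deg [ 0.13 -0.14  0.04]
```

View pics/w7.png

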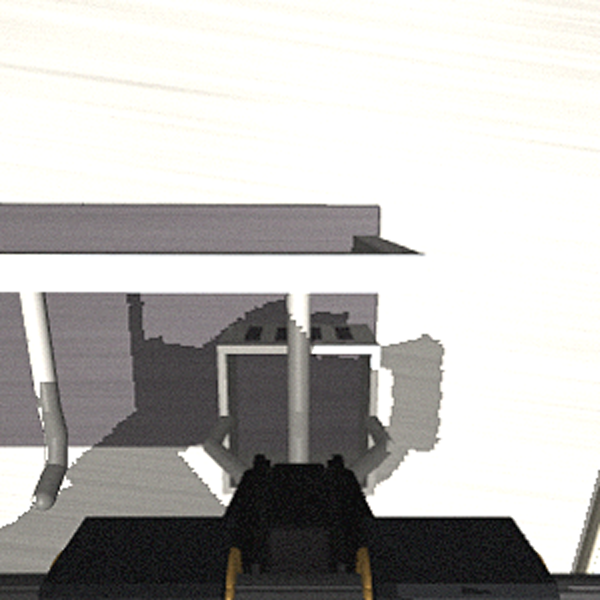

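>>> apply_moves([
  [0,0,0,-0.002,0,0.012,0],
  [0,0,0,0,0,0.012,0],
  [0,0,0,0,0,0.01,0],
  [0,0,0,0,0,0,0],
])

```text
t: 24.43
eef_pos: [507.5, -424.1, 355.1]
tcp_rot: [-3.14, 0.001, 0.129]
ft_force: [0.8, -0.2, -1.5]
opening: 0.167
```

>>> apply_moves([
  [0,0,0,0,0,0.004,0],
  [0,0,0,0,0,0,0],
])

```text
t: 24.6
eef_pos: [507.9, -424.3, 352.7]
tcp_rot: [3.141, -0.0, 0.129]
ft_force: [0.7, 0.1, -1.7]
opening: 0.166
```

>>> apply_moves([
  [0,0,0,0,0,0.003,0],
  [0,0,0,0,0,0,0],
])

```text
t: 24.77
eef_pos: [508.0, -424.2, 351.7]
tcp_rot: [3.14, -0.002, 0.129]
ft_force: [0.1, 2.2, 7.2]
opening: 0.168
```

>>> apply_moves([
  [0,0,0,0,0,-0.0005,0.03],
  [0,0,0,0,0,0,0.03],
  [0,0,0,0,0,0,0.034],
  [0,0,0,0,0,0,0.04],
  [0,0,0,0,0,0,0.04],
])

```text
t: 25.18
eef_pos: [507.8, -424.2, 350.3]
tcp_rot: [3.142, 0.0, 0.129]
ft_force: [0.2, 0.1, 0.4]
opening: 0.404
```

>>> apply_moves([
  [0,0,0,0,0,0,0.04],
  [0,0,0,0,0,-0.02,0.04],
  [0,0,0,0,0,-0.03,0.04],
  [0,0,0,0,0,-0.04,0.04],
  [0,0,0,-0.04,0,-0.02,0.04],
])

```text
t: 25.6
eef_pos: [473.9, -428.3, 462.7]
tcp_rot: [3.138, -0.004, 0.133]
ft_force: [0.4, -2.0, 0.7]
opening: 0.421
```

>>> apply_moves([
  [0,0,0,-0.04,0,-0.02,0.04],
  [0,0,0,0,0,0,0.04],
  [0,0,0,0,0,0,0.04],
])

```text
t: 25.85
eef_pos: [432.6, -434.0, 479.2]
tcp_rot: [3.139, -0.001, 0.127]
ft_force: [0.8, 0.6, 0.5]
opening: 0.417
```

Run:
```python
from h import *
go(470.4,-52.3,480,-.06)
c=snap('wrist','w8')
im=c['color'][60:330,:,::-1]; a=cv2.resize(cv2.convertScaleAbs(im,alpha=1.2,beta=10),None,fx=1.4,fy=1.4)
b=snap('scene',None); b=b['color'][220:370,120:310,::-1]; b=cv2.resize(b,(278,219))
a[0:219,-278:]=b
cv2.imwrite('pics/w8.png',a)
```

```text
pos [ 432.6 -434.   479.2] rpy [ 3.139e+00 -1.000e-03  1.270e-01] F [0.8 0.6 0.5] op 0.417 t 25.85 q [-0.89  0.41  1.49  0.    1.24  0.55]
tool shift mm [  86.  -373.8   -1.5]
turn deg [ 0.12 -0.09 10.74]
```

View pics/w8.png

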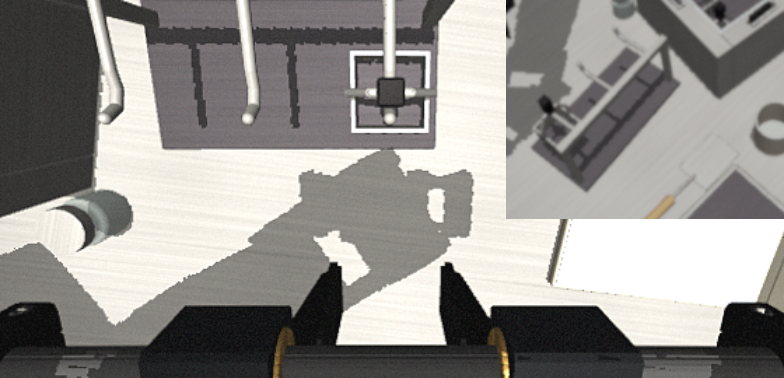

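Run:
```python
from h import *
c=load('w8'); H=hooks(c,np.array([(250,118),(104,118),(390,118)])/1.4+[0,60]);print('seats',H.round(1))
x,y=b2w(-75,-52); go(x,y,500,-.03)
```

```text
tips [[481.5, -339.4, 169.0], [469.8, -249.8, 169.0], [492.7, -426.3, 169.0]]
seats [[ 499.4 -337. ]
 [ 487.6 -247.5]
 [ 510.5 -424. ]]
pos [ 434.1 -433.8  477.3] rpy [-3.141  0.     0.129] F [-0.2  0.8 -0.5] op 0.423 t 25.95 q [-0.89  0.41  1.49  0.    1.24  0.55]
tool shift mm [  56.7 -371.6  -22.6]
turn deg [-0.02  0.    9.12]
```

>>> apply_moves([
  [0,0,0,0.0052,-0.0338,-0.004,0.036],
  [0,0,0,0.0052,-0.0338,-0.004,0.036],
  [0,0,0,0.0052,-0.0338,-0.004,0.036],
  [0,0,0,0.0052,-0.0338,-0.004,0.036],
  [0,0,0,0.0052,-0.0338,-0.004,0.036],
])

```text
t: 26.37
eef_pos: [438.6, -261.1, 496.6]
tcp_rot: [-3.14, 0.001, 0.13]
ft_force: [0.2, -0.6, 0.7]
opening: 0.376
```

>>> apply_moves([
  [0,0,0,0.0052,-0.0338,0,0.036],
  [0,0,0,0.0052,-0.0338,0,0.036],
  [0,0,0,0.0052,-0.0338,0,0.036],
  [0,0,0,0.0052,-0.0338,0,0.036],
  [0,0,0,0.0052,-0.0338,0,0.036],
])

```text
t: 26.78
eef_pos: [442.3, -89.8, 496.8]
tcp_rot: [-3.141, 0.001, 0.13]
ft_force: [1.0, -0.0, 0.7]
opening: 0.375
```

>>> apply_moves([
  [0,0,0,0.0052,-0.0338,0,0.036],
  [0,0,4.5,0,0,0,0.036],
  [0,0,4.5,0,0,0,0.036],
  [0,0,0,0,0,0,0.036],
  [0,0,0,0,0,0,0.036],
])

```text
t: 27.2
eef_pos: [443.2, -57.2, 497.0]
tcp_rot: [-3.141, 0.001, -0.024]
ft_force: [-0.2, -0.2, 0.5]
opening: 0.379
```

Run:
```python
from h import *
go(470.4,-52.3,310,-.06)
c=snap('wrist','w9')
P=w2px(c,[*b2w(0,-50),90])[0].astype(int);print(P)
x0,y0=P-[110,100]; x0=max(x0,0);y0=max(y0,0);print('off',x0,y0)
im=c['color'][y0:y0+200,x0:x0+220,::-1]; cv2.imwrite('pics/w9.png',cv2.resize(cv2.convertScaleAbs(im,alpha=1.5,beta=15),None,fx=3,fy=3,interpolation=cv2.INTER_CUBIC))
for p in((470.4,-52.3),(565.5,-80.5)):print(w2px(c,[[*p,57],[*p,154]]).round(0).tolist())
```

```text
pos [443.2 -57.2 497. ] rpy [-3.141e+00  1.000e-03 -2.400e-02] F [-0.2 -0.2  0.5] op 0.379 t 27.2 q [-0.28  0.14  1.83 -0.    1.17  1.32]
tool shift mm [ 27.3  -5.5 186.9]
turn deg [-0.02  0.07  2.05]
[284 125]
off 174 25
[[275.0, 163.0], [274.0, 175.0]]
[[296.0, 83.0], [301.0, 71.0]]
```

View pics/w9.png

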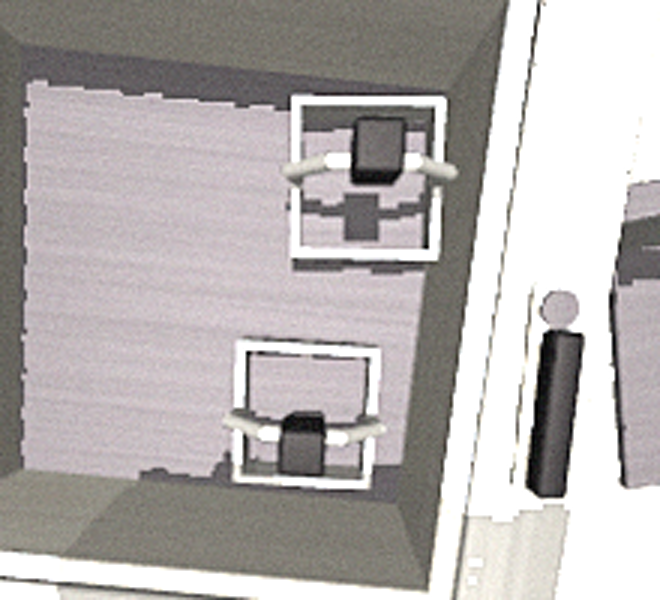

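Run:
```python
from h import *
c=load('w9'); f=lambda p,z: px2w(c,np.array(p,float)/3+[174,25],z)
for n,q,k in (('C',[(296,100),(442,100),(436,256),(295,253)],(380,138)),('B',[(240,346),(377,352),(369,482),(236,478)],(303,456))):
    P=f(q,57)[:,:2]; m=P.mean(0); x=P[0]+P[1]-P[2]-P[3]
    print(n,m.round(1),'yaw',np.arctan2(x[1],x[0]).round(3),'sz',[np.linalg.norm(P[i]-P[i-1]).round(1) for i in range(4)],'knob',f([k],154)[0,:2].round(1))
b=f([(293,172),(450,172),(230,419),(380,430)],57+25);print(b.round(1))
```

```text
C [563.7 -80.8] yaw -0.033 sz [np.float64(56.9), np.float64(57.4), np.float64(58.0), np.float64(58.0)] knob [565.7 -79.8]
B [469.8 -53.4] yaw -0.074 sz [np.float64(56.5), np.float64(57.9), np.float64(55.8), np.float64(58.4)] knob [468.7 -53.4]
[[ 564.5  -51.5   82. ]
 [ 562.9 -110.8   82. ]
 [ 472.4  -23.    82. ]
 [ 466.5  -83.8   82. ]]
```

>>> apply_moves([
  [0,0,2.5,0.0268,-0.0045,0.02,0.036],
  [0,0,0,0,0,0.035,0.036],
  [0,0,0,0,0,0.035,0.036],
  [0,0,0,0,0,0.035,0.036],
  [0,0,0,0,0,0.025,0.036],
])

```text
t: 27.67
eef_pos: [469.2, -54.1, 344.9]
tcp_rot: [-3.141, 0.002, -0.07]
ft_force: [0.3, -0.4, 0.1]
opening: 0.381
```

>>> apply_moves([
  [0,0,0,0,0,0.005,0.036],
  [0,0,0,0,0,0,0.036],
])

```text
t: 27.83
eef_pos: [469.8, -54.2, 341.5]
tcp_rot: [-3.141, 0.003, -0.07]
ft_force: [0.3, -0.7, 0.9]
opening: 0.377
```

Run:
```python
from h import *
go(470,-53,310,-.068)
```

```text
pos [469.8 -54.2 341.5] rpy [-3.141e+00  3.000e-03 -7.000e-02] F [ 0.3 -0.7  0.9] op 0.377 t 27.83 q [-0.25  0.36  1.99 -0.    0.79  1.39]
tool shift mm [ 0.2 -1.2 31.5]
turn deg [-0.03  0.19 -0.14]
```

>>> apply_moves([
  [0,0,0,0,-0.0012,0.015,0.036],
  [0,0,0,0,0,0.01,0.036],
  [0,0,0,0,0,0.006,0.036],
  [0,0,0,0,0,0,0],
  [0,0,0,0,0,0,0],
])

```text
t: 28.25
eef_pos: [470.0, -52.9, 312.6]
tcp_rot: [3.141, -0.001, -0.071]
ft_force: [-0.2, -0.1, -0.4]
opening: 0.292
```

>>> apply_moves([
  [0,0,0,0,0,0,0],
  [0,0,0,0,0,0,0],
  [0,0,0,0,0,0,0],
  [0,0,0,0,0,0,0],
  [0,0,0,0,0,0,0],
])

```text
t: 28.67
eef_pos: [469.8, -52.8, 312.5]
tcp_rot: [3.141, -0.002, -0.071]
ft_force: [-1.2, 0.3, 7.0]
opening: 0.168
```

>>> apply_moves([
  [0,0,0,0,0,-0.005,0],
  [0,0,0,0,0,-0.01,0],
  [0,0,0,0,0,-0.02,0],
  [0,0,0,0,0,-0.03,0],
  [0,0,0,0,0,0,0],
])

```text
t: 29.08
eef_pos: [470.1, -52.8, 381.0]
tcp_rot: [3.14, -0.006, -0.071]
ft_force: [1.3, -0.4, -0.7]
opening: 0.167
```

>>> apply_moves([
  [0,0,0,0,0,-0.03,0],
  [0,0,0,0,0,-0.04,0],
  [0,0,0,0,0,-0.04,0],
  [0,0,0,0,0,-0.03,0],
  [0,0,0,0,0.016,0,0],
])

```text
t: 29.5
eef_pos: [468.2, -67.4, 522.3]
tcp_rot: [3.14, -0.009, -0.07]
ft_force: [-0.1, -0.4, -2.9]
opening: 0.164
```

>>> apply_moves([
  [0,0,0,-0.0014,0.0325,0,0],
  [0,0,0,-0.0014,0.0325,0,0],
  [0,0,0,-0.0014,0.0325,0,0],
  [0,0,0,-0.0014,0.0325,0,0],
  [0,0,0,-0.0014,0.0325,0,0],
])

```text
t: 29.92
eef_pos: [449.3, -231.7, 516.4]
tcp_rot: [-3.141, 0.0, -0.071]
ft_force: [1.0, 0.7, -2.4]
opening: 0.168
```

>>> apply_moves([
  [0,0,0,-0.0014,0.0325,0,0],
  [0,0,0,-0.0014,0.0325,0,0],
  [0,0,0,-0.0014,0.0325,0,0],
  [0,0,-5.8,0,0.0165,0,0],
  [0,0,-5.7,0,0,0,0],
])

```text
t: 30.33
eef_pos: [437.1, -346.8, 515.6]
tcp_rot: [-3.141, 0.001, 0.131]
ft_force: [1.6, -0.4, -1.9]
opening: 0.165
```

>>> apply_moves([
  [0,0,0,0,0,0.02,0],
  [0,0,0,0,0,0.03,0],
  [0,0,0,0,0,0.03,0],
  [0,0,0,0,0,0.02,0],
  [0,0,0,0,0,0,0],
])

```text
t: 30.75
eef_pos: [437.2, -343.3, 412.5]
tcp_rot: [-3.136, 0.005, 0.129]
ft_force: [0.2, 0.9, -2.6]
opening: 0.169
```

Run:
```python
from h import *
go(438,-343.8,393,.13)
```

```text
pos [ 437.2 -343.3  412.5] rpy [-3.136  0.005  0.129] F [ 0.2  0.9 -2.6] op 0.169 t 30.75 q [-0.78  0.39  1.72 -0.    1.04  0.66]
tool shift mm [ 0.8  0.7 19.5]
turn deg [-0.33  0.26 -0.04]
```

>>> apply_moves([
  [0,0,0,0.001,0,0.012,0],
  [0,0,0,0,0,0.01,0],
  [0,0,0,0,0,0,0],
  [0,0,0,0.015,0,0,0],
  [0,0,0,0.015,0,0,0],
])

```text
t: 31.17
eef_pos: [468.5, -339.9, 395.8]
tcp_rot: [3.141, -0.0, 0.129]
ft_force: [0.2, -0.0, -2.2]
opening: 0.168
```

>>> apply_moves([
  [0,0,0,0.015,0,0,0],
  [0,0,0,0.012,0,0,0],
  [0,0,0,0,0,0,0],
  [0,0,0,0,0,0,0],
])

```text
t: 31.5
eef_pos: [495.4, -336.0, 394.9]
tcp_rot: [3.141, 0.0, 0.13]
ft_force: [0.3, 0.7, -1.2]
opening: 0.168
```

Run:
```python
from h import *
go(497.5,-336,356,.13)
c=snap('wrist','w10'); g=c['color'].mean(2)
# hook wire column: bright run near centre, rows above the knob
for r in (170,190,210,225,240): 
    row=g[r,200:360]; print(r,''.join('#' if v>150 else '.' for v in row[20:140]))
```

```text
pos [ 495.4 -336.   394.9] rpy [3.141 0.    0.13 ] F [ 0.3  0.7 -1.2] op 0.168 t 31.5 q [-0.71  0.46  1.64 -0.    1.04  0.73]
tool shift mm [ 2.1  0.3 38.9]
turn deg [0.01 0.   0.02]
170 .....................................................##########.........................................................
190 ...........................................................###..........................................................
210 ....................###.........................................................................#.......................
225 .....................##..........................................................................#......................
240 ......######...........#.......................................................................#........................
```

>>> apply_moves([
  [0,0,0,0.002,0,0.012,0],
  [0,0,0,0,0,0.012,0],
  [0,0,0,0,0,0.01,0],
  [0,0,0,0,0,0.003,0],
  [0,0,0,0,0,0,0],
])

```text
t: 31.97
eef_pos: [496.9, -336.1, 356.5]
tcp_rot: [-3.14, 0.001, 0.129]
ft_force: [-0.4, -0.4, -2.2]
opening: 0.17
```

>>> apply_moves([
  [0,0,0,0,0,0.002,0],
  [0,0,0,0,0,0,0],
])

```text
t: 32.13
eef_pos: [497.1, -336.1, 355.8]
tcp_rot: [3.141, -0.0, 0.129]
ft_force: [-0.0, -0.1, -1.8]
opening: 0.164
```

>>> apply_moves([
  [0,0,0,0,0,0.002,0],
  [0,0,0,0,0,0,0],
])

```text
t: 32.3
eef_pos: [497.2, -336.0, 354.1]
tcp_rot: [3.141, -0.001, 0.129]
ft_force: [0.3, -0.8, 0.5]
opening: 0.169
```

>>> apply_moves([
  [0,0,0,0,0,0.0005,0.03],
  [0,0,0,0,0,0,0.03],
  [0,0,0,0,0,0,0.034],
  [0,0,0,0,0,0,0.04],
  [0,0,0,0,0,0,0.04],
])

```text
t: 32.72
eef_pos: [497.2, -335.9, 353.2]
tcp_rot: [3.141, -0.0, 0.129]
ft_force: [0.5, -0.0, 0.5]
opening: 0.407
```

>>> apply_moves([
  [0,0,0,0,0,0,0.04],
  [0,0,0,0,0,-0.02,0.04],
  [0,0,0,0,0,-0.03,0.04],
  [0,0,0,0,0,-0.04,0.04],
  [0,0,0,-0.035,0,-0.03,0.036],
])

```text
t: 33.13
eef_pos: [468.0, -339.7, 472.8]
tcp_rot: [3.14, -0.003, 0.132]
ft_force: [0.2, -0.7, 0.0]
opening: 0.397
```

>>> apply_moves([
  [0,0,0,-0.035,0,-0.02,0.036],
  [0,0,0,0,0,0,0.036],
  [0,0,0,0,0,0,0.036],
])

```text
t: 33.38
eef_pos: [429.9, -344.6, 491.8]
tcp_rot: [3.139, -0.002, 0.128]
ft_force: [0.6, -0.1, -0.8]
opening: 0.381
```

Run:
```python
from h import *
c=snap('wrist','w11')
s=np.array([497.1,-336]);print(w2px(c,[[*s,192],[s[0]-18,s[1]-2.4,169]]).round(0).tolist())
s=np.array([507.9,-424.2]);print(w2px(c,[[*s,192],[s[0]-18,s[1]-2.4,169]]).round(0).tolist())
# knob tops: dark blobs
g=c['color'].mean(2)[:260]; n,l,st,ce=cv2.connectedComponentsWithStats((g<45).astype(np.uint8))
print([(st[i].tolist(),ce[i].round(0).tolist()) for i in range(1,n) if 150<st[i,4]<2500])
x,y=b2w(-25,-60); go(565,-80.3,480,-.033)
```

```text
[[279.0, 137.0], [279.0, 156.0]]
[[384.0, 137.0], [375.0, 156.0]]
[([0, 6, 28, 31, 592], [13.0, 21.0]), ([27, 76, 26, 74, 1451], [39.0, 118.0]), ([347, 110, 49, 48, 622], [379.0, 135.0])]
pos [ 430.8 -344.6  490.6] rpy [ 3.141e+00 -1.000e-03  1.280e-01] F [-0.   0.4 -0.2] op 0.379 t 33.43 q [-0.79  0.31  1.62  0.    1.21  0.65]
tool shift mm [ 166.9 -244.9   10.5]
turn deg [ 0.04 -0.04  9.25]
```

>>> apply_moves([
  [0,0,0,0.0175,-0.0306,0,0.036],
  [0,0,0,0.0175,-0.0306,0,0.036],
  [0,0,0,0.0175,-0.0306,0,0.036],
  [0,0,0,0.0175,-0.0306,0,0.036],
  [0,0,0,0.0175,-0.0306,0,0.036],
])

```text
t: 33.85
eef_pos: [499.4, -179.6, 488.9]
tcp_rot: [-3.14, 0.002, 0.13]
ft_force: [0.5, 0.2, 0.4]
opening: 0.378
```

>>> apply_moves([
  [0,0,0,0.0175,-0.0306,0,0.036],
  [0,0,0,0.0175,-0.0306,0,0.036],
  [0,0,0,0.0175,-0.0306,0,0.036],
  [0,0,4.6,0,0,0,0.036],
  [0,0,4.6,0,0,0,0.036],
])

```text
t: 34.27
eef_pos: [539.7, -81.2, 488.6]
tcp_rot: [-3.141, 0.002, -0.03]
ft_force: [0.3, -0.8, -0.3]
opening: 0.377
```

>>> apply_moves([
  [0,0,0,0,0,0,0.036],
  [0,0,0,0,0,0,0.036],
])

```text
t: 34.43
eef_pos: [539.0, -83.3, 489.1]
tcp_rot: [-3.141, 0.002, -0.028]
ft_force: [0.3, 0.2, -0.2]
opening: 0.381
```

Run:
```python
from h import *
def asc(im,x0,y0,x1,y1,st=2):
    for r in range(y0,y1,st): print(r,''.join(' .:-=+*#%@'[min(9,int(v)//26)] for v in im[r,x0:x1:st]))
g=load('w11')['color'].mean(2); asc(g,246,100,312,180)
c=snap('wrist','w12')
k=np.array([565,-80.3]); Rz=R.from_euler('z',-.033).as_matrix()[:2,:2]
cor=[[*(k+Rz@[a*28.5,b*28.5]),57] for a,b in((1,1),(1,-1),(-1,-1),(-1,1))]
print(w2px(c,cor).round(0).tolist(),w2px(c,[*k,154]).round(0))
p=w2px(c,[*k,100])[0].astype(int); asc(c['color'].mean(2),p[0]-60,max(p[1]-60,0),p[0]+60,p[1]+60)
print(p); go(565,-80.3,310,-.033)
```

```text
100 --:====-:=--=:#@%*-:====--==-=--=
102 =--===-=-===--#@%*--=----=------=
104 =------------:#@%+--------------=
106 --%@@@@@@@@@@##@%+@@@@@@@@@@@%---
108 --%@###%%%#%%+#@%+%%#%%%%%%%%@-=-
110 --%% ::.....: #@%*..:...:::.#%---
112 --%@ ..--:... #@%*..--....-.%%-=-
114 --#@.========.#@%*=-=======.%%---
116 --*@ ========-#@%*=========.%%--=
118 --*@ ========-*@%+=========.%%--=
120 =-#@ ========-*%%+=========.%%-=-
122 =-#@ ========-*%#+========-.%%---
124 --*@ ========-*%%+========-.%%---
126 --*@ ========:-+=-:::=====-.%%--=
128 --*@.=======:........ ====-.%%---
130 =-+@.=======:.::::::: ====-.%%---
132 -======--+++-:::::::. =++------==
134 =++++++=#@%@::::::::: %@%+======-
136 --======*%%%*::::::.: #%%====--=-
138 ===%....:::-.:::::::: :-:...=+-=-
140 --=@-::::....:::.::.: ...::.@#--=
142 --=@-====-.+-.:::::.: +=-=-.@#---
144 =-=@--======-.:...... ====- @*---
146 =-=@--=======.:....::=====-.@*-=-
148 --=@--=======:===-.-======- @*---
150 =--@-==========*+-========- @*-=-
152 =--@-========:*%%*-=======: @*=-=
154 =--@+========-*%%*========- @*---
156 -=-@+...:::::.-**-:..:::::: @+--
[... 3906 characters left out ...]
::::::::::::::::::::::##**-+++++++++#
215 ==-::::::::::::::::::::::::::::::::::.::::::-#**+-++++++++=@
217 ==-::::::::::::::::::.::::::::::::::::::::::=#**==+++++++++=
219 ==-:::::::::::::::::::::::::::::::::::::::::+#*#==++++++++++
221 ==-:::::::::::::::::::::::::::::::::::::::::+**#-++++-::::::
223 ==-::::::::.:::::::::::::::::::::::::::::::.**##-++++-*###@@
225 ==-::::::::::::::::::::::::.::::::::::::::::***#:++++-**....
227 ===::::::::::::::::::::::::::::::::::.:::::.#*##-++++-#.::::
[276 169]
pos [538.8 -83.6 489.4] rpy [-3.141e+00  1.000e-03 -2.800e-02] F [0.2 0.7 1.1] op 0.38 t 34.48 q [-0.28  0.3   1.64 -0.    1.21  1.32]
tool shift mm [ 26.4  -3.9 179.3]
turn deg [-0.02  0.08  0.28]
```

>>> apply_moves([
  [0,0,0.2,0.0264,-0.0039,0.02,0.028],
  [0,0,0,0,0,0.035,0.028],
  [0,0,0,0,0,0.035,0.028],
  [0,0,0,0,0,0.03,0.028],
  [0,0,0,0,0,0.02,0.028],
])

```text
t: 34.9
eef_pos: [564.4, -80.9, 347.0]
tcp_rot: [-3.141, 0.003, -0.033]
ft_force: [-0.2, 0.1, 0.1]
opening: 0.293
```

>>> apply_moves([
  [0,0,0,0,0,0,0.028],
  [0,0,0,0,0,0,0.028],
])

```text
t: 35.07
eef_pos: [565.0, -81.0, 349.8]
tcp_rot: [-3.141, 0.002, -0.034]
ft_force: [0.5, -1.0, 0.9]
opening: 0.293
```

Run:
```python
from h import *
go(565,-80.3,311,-.033)
```

```text
pos [565.  -81.  349.8] rpy [-3.141e+00  2.000e-03 -3.400e-02] F [ 0.5 -1.   0.9] op 0.293 t 35.07 q [-0.26  0.48  1.76 -0.    0.91  1.35]
tool shift mm [-0.  -0.7 38.8]
turn deg [-0.02  0.1  -0.05]
```

>>> apply_moves([
  [0,0,0,0,-0.0007,0.015,0.028],
  [0,0,0,0,0,0.015,0.028],
  [0,0,0,0,0,0.008,0.028],
  [0,0,0,0,0,0,0.028],
  [0,0,0,0,0,0,0],
])

```text
t: 35.48
eef_pos: [565.1, -80.1, 313.3]
tcp_rot: [3.141, -0.001, -0.034]
ft_force: [-0.4, 0.1, 0.6]
opening: 0.264
```

>>> apply_moves([
  [0,0,0,0,0,0,0],
  [0,0,0,0,0,0,0],
  [0,0,0,0,0,0,0],
  [0,0,0,0,0,0,0],
  [0,0,0,0,0,0,0],
])

```text
t: 35.9
eef_pos: [565.0, -80.0, 313.4]
tcp_rot: [3.141, -0.002, -0.035]
ft_force: [-1.2, -0.6, 6.8]
opening: 0.167
```

>>> apply_moves([
  [0,0,0,0,0,-0.005,0],
  [0,0,0,0,0,-0.01,0],
  [0,0,0,0,0,-0.02,0],
  [0,0,0,0,0,-0.03,0],
  [0,0,0,0,0,0,0],
])

```text
t: 36.32
eef_pos: [565.3, -80.0, 382.7]
tcp_rot: [3.14, -0.007, -0.035]
ft_force: [1.2, 0.8, -0.7]
opening: 0.166
```

>>> apply_moves([
  [0,0,0,0,0,-0.03,0],
  [0,0,0,0,0,-0.04,0],
  [0,0,0,0,0,-0.04,0],
  [0,0,0,0,0,-0.03,0],
  [0,0,0,0,0,0,0],
])

```text
t: 36.73
eef_pos: [564.3, -79.7, 524.0]
tcp_rot: [3.139, -0.01, -0.034]
ft_force: [0.5, 0.6, -1.5]
opening: 0.165
```

Run:
```python
from h import *
print(px2w(load('w6'),[(18,246)],75),px2w(load('w8'),[(75/1.4,228/1.4+60)],75),px2w(load('top1'),[(343,299),(235,297)],80))
go(426.5,-254.8,522,.13)
```

```text
[[ 355.08310997 -153.5729513    75.        ]] [[ 356.78141437 -163.66391904   75.        ]] [[ 347.33012137 -148.56031015   80.        ]
 [ 346.79124283  149.00636982   80.        ]]
pos [564.3 -79.7 524. ] rpy [ 3.139 -0.01  -0.034] F [ 0.5  0.6 -1.5] op 0.165 t 36.73 q [-0.26  0.31  1.52 -0.    1.3   1.35]
tool shift mm [-131.7  179.7    1.2]
turn deg [ 0.18 -0.55 -9.42]
```

>>> apply_moves([
  [0,0,0,-0.019,0.0257,0,0],
  [0,0,0,-0.019,0.0257,0,0],
  [0,0,0,-0.019,0.0257,0,0],
  [0,0,0,-0.019,0.0257,0,0],
  [0,0,0,-0.019,0.0257,0,0],
])

```text
t: 37.15
eef_pos: [464.1, -205.8, 516.9]
tcp_rot: [-3.141, 0.001, -0.034]
ft_force: [0.4, 0.3, -3.4]
opening: 0.166
```

>>> apply_moves([
  [0,0,0,-0.019,0.0257,0,0],
  [0,0,0,-0.018,0.0257,0,0],
  [0,0,-4.7,0,0,0,0],
  [0,0,-4.7,0,0,0,0],
  [0,0,0,0,0,0,0],
])

```text
t: 37.57
eef_pos: [426.1, -255.5, 516.9]
tcp_rot: [-3.141, 0.0, 0.132]
ft_force: [0.1, 0.8, -2.3]
opening: 0.169
```

>>> apply_moves([
  [0,0,0,0,0,0.02,0],
  [0,0,0,0,0,0.03,0],
  [0,0,0,0,0,0.03,0],
  [0,0,0,0,0,0.02,0],
  [0,0,0,0,0,0,0],
])

```text
t: 37.98
eef_pos: [426.3, -254.5, 413.6]
tcp_rot: [-3.137, 0.005, 0.127]
ft_force: [0.8, 0.5, -1.9]
opening: 0.168
```

Run:
```python
from h import *
go(426.5,-254.8,394,.13)
```

```text
pos [ 426.3 -254.5  413.6] rpy [-3.137  0.005  0.127] F [ 0.8  0.5 -1.9] op 0.168 t 37.98 q [-0.67  0.3   1.85 -0.    1.    0.77]
tool shift mm [ 0.2  0.4 19.6]
turn deg [-0.27  0.27 -0.15]
```

>>> apply_moves([
  [0,0,0,0,0,0.012,0],
  [0,0,0,0,0,0.01,0],
  [0,0,0,0,0,0,0],
  [0,0,0,0.015,0,0,0],
  [0,0,0,0.015,0,0,0],
])

```text
t: 38.4
eef_pos: [456.8, -251.3, 396.8]
tcp_rot: [3.141, -0.001, 0.127]
ft_force: [-0.2, 0.2, -1.5]
opening: 0.168
```

>>> apply_moves([
  [0,0,0,0.015,0,0,0],
  [0,0,0,0.013,0,0,0],
  [0,0,0,0,0,0,0],
  [0,0,0,0,0,0,0],
])

```text
t: 38.73
eef_pos: [484.5, -247.4, 395.8]
tcp_rot: [3.141, -0.0, 0.13]
ft_force: [-0.1, 1.1, -2.0]
opening: 0.167
```

Run:
```python
from h import *
go(486,-247,357,.13)
c=snap('wrist','w13'); g=c['color'].mean(2)
for r in (150,160,170,180,190,210,225): 
    print(r,''.join(' .:-=+*#%@'[min(9,int(v)//26)] for v in g[r,220:340]))
```

```text
pos [ 484.5 -247.4  395.8] rpy [ 3.141 -0.     0.13 ] F [-0.1  1.1 -2. ] op 0.167 t 38.73 q [-0.59  0.39  1.77 -0.    0.99  0.85]
tool shift mm [ 1.5 -0.2 38.8]
turn deg [ 0.02 -0.01  0.  ]
150 @@@@@@@@@@@@@@@@@@@@@@@@@@@@@@@@@@@@@@@@@@@@@@@@@@@@@@@@@@@@@@@@@@@@@@@@@@@@@@@@@@@@@@@@@@@@@@@@@@@@@@@@@@@@@@@@@@@@@@@@
160 %%%%%%%%%%%%%%%%@#==+=++++==+=+=+========++========+#%%@@@%%#*==========================================================
170 %%%%%%%%%%%%%%%%@%===================+-.::::.-=====+#%%@@@%%#*==========================================================
180 @%%%%%%%%%%%@%@@%@#===+-.:::::::::::::::::::::::::.=#%%@@@%%#*-.::::::::::::::::::::-========================-.:::::::::
190 ===#@@@@%%%%@%@#=+=::::::::::::::::::::::::::::::..=#%%@@@%%#*---------::::::::--=------:::::::::-==========-::::::::.. 
210 ++++++++++=++++++++=+**+:....:::::::::::::::::::::.:===+*+===-:::::::::::::::::::::::::::::::.:+**+=========-:::::::.. .
225 ++++++++++++=+====+-+**#=....::::::::::::::::::::::--====+===-:::::::::::::::::::::::::::::.:.=***=::::-==-::::::::..
```

>>> apply_moves([
  [0,0,0,0.0015,-0.0015,0.012,0],
  [0,0,0,0,0,0.012,0],
  [0,0,0,0,0,0.01,0],
  [0,0,0,0,0,0.003,0],
  [0,0,0,0,0,0,0],
])

```text
t: 39.2
eef_pos: [485.2, -246.1, 357.8]
tcp_rot: [-3.141, 0.001, 0.129]
ft_force: [0.5, -0.0, -2.2]
opening: 0.168
```

>>> apply_moves([
  [0,0,0,0,0,0.002,0],
  [0,0,0,0,0,0,0],
])

```text
t: 39.37
eef_pos: [485.4, -246.1, 356.5]
tcp_rot: [3.141, -0.0, 0.129]
ft_force: [-0.4, 0.5, -2.2]
opening: 0.17
```

>>> apply_moves([
  [0,0,0,0,0,0.002,0],
  [0,0,0,0,0,0,0],
])

```text
t: 39.53
eef_pos: [485.5, -246.1, 355.0]
tcp_rot: [3.141, -0.001, 0.129]
ft_force: [-0.3, 0.3, 4.3]
opening: 0.168
```

>>> apply_moves([
  [0,0,0,0,0,0,0.03],
  [0,0,0,0,0,0,0.03],
  [0,0,0,0,0,0,0.034],
  [0,0,0,0,0,0,0.04],
  [0,0,0,0,0,0,0.04],
])

```text
t: 39.95
eef_pos: [485.5, -246.0, 354.3]
tcp_rot: [3.141, -0.0, 0.129]
ft_force: [0.2, 0.9, -1.0]
opening: 0.41
```

>>> apply_moves([
  [0,0,0,0,0,0,0.04],
  [0,0,0,0,0,-0.02,0.04],
  [0,0,0,0,0,-0.03,0.04],
  [0,0,0,0,0,-0.04,0.04],
  [0,0,0,-0.03,0,-0.03,0.04],
])

```text
t: 40.37
eef_pos: [458.3, -249.8, 476.0]
tcp_rot: [3.14, -0.002, 0.131]
ft_force: [-0.4, -0.5, 1.3]
opening: 0.42
```

>>> apply_moves([
  [0,0,0,-0.02,0.027,-0.01,0.04],
  [0,0,0,-0.02,0.027,0,0.04],
  [0,0,0,-0.02,0.027,0,0.04],
  [0,0,0,-0.02,0.027,0,0.04],
  [0,0,0,-0.02,0.027,0,0.04],
])

```text
t: 40.78
eef_pos: [373.4, -397.7, 484.0]
tcp_rot: [3.141, -0.0, 0.13]
ft_force: [0.4, -0.2, -0.6]
opening: 0.42
```

>>> apply_moves([
  [0,0,0,-0.02,0.027,0,0.04],
  [0,0,0,-0.02,0.027,0,0.04],
  [0,0,0,-0.02,0.027,0,0.04],
  [0,0,0,-0.02,0.027,0,0.04],
  [0,0,0,-0.015,0.027,0,0.04],
])

```text
t: 41.2
eef_pos: [296.2, -544.2, 483.8]
tcp_rot: [3.142, 0.0, 0.129]
ft_force: [-0.5, 0.3, 0.7]
opening: 0.42
```

>>> apply_moves([
  [0,0,0,0,0.035,0,0.04],
  [0,0,0,0,0.035,0,0.04],
  [0,0,0,0,0,0,0.04],
])

```text
t: 41.45
eef_pos: [306.2, -616.7, 481.9]
tcp_rot: [-3.142, 0.0, 0.127]
ft_force: [0.2, -0.5, 0.6]
opening: 0.418
```

Run:
```python
from h import *
go(230,-580,480)
a=snap('top',None)['color'][165:305,125:475,::-1]; b=snap('scene',None)['color'][130:360,130:390,::-1]
a=cv2.resize(a,None,fx=2.28,fy=2.28,interpolation=cv2.INTER_CUBIC)[:, :798]
b=cv2.resize(b,None,fx=1.21,fy=1.21,interpolation=cv2.INTER_CUBIC)
m=np.zeros((600,798,3),np.uint8); m[:a.shape[0],:a.shape[1]]=a; h=600-a.shape[0]; m[a.shape[0]:a.shape[0]+min(h,b.shape[0]),:b.shape[1]]=b[:h]
s2=load('scene')['color'][215:320,135:245,::-1]; s2=cv2.resize(s2,None,fx=2.6,fy=2.6,interpolation=cv2.INTER_CUBIC); m[a.shape[0]:a.shape[0]+s2.shape[0],400:400+s2.shape[1]]=s2[:h]
cv2.imwrite('pics/final.png',m)
```

```text
pos [ 306.2 -616.7  481.9] rpy [-3.142  0.     0.127] F [ 0.2 -0.5  0.6] op 0.418 t 41.45 q [-1.21  0.53  1.28 -0.    1.33  0.24]
tool shift mm [-70.9 -46.    1.9]
```

View pics/final.png

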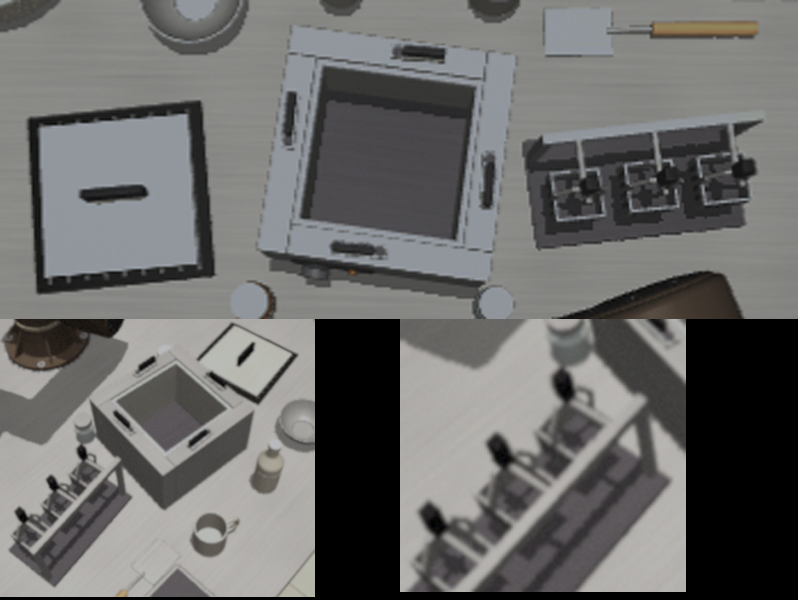

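```bash
python3 -c "
from cell import env
print(env.job_done(), env.state()['t'])"
```

```text
the job is handed in; nothing more can be done
the job is handed in; nothing more can be done
```

I turned all four buttons aside and laid the panel handle up on the mat. The three baskets present now hang by their bails, one to each hook. I handed the job in at about 41 s of robot time.

- **Buttons:** each was pushed to its stop, with the contact force rising to 11–13 N. The final top view shows all four lying along the frame.
- **Panel:** it lies flat and lined up with the mat. By my reading of the final top view it is about 2 mm off centre. The top and wrist cameras disagreed by about 3 mm on where the mat's centre is.
- **Baskets:** the well is empty and all three hang on the rack. Hooks 1 and 2 were also checked close up, with the hook tip in front of the bail. Hook 3 was checked only in the overview pictures and by the contact force when the basket was set down.
- **Other things:** nothing else on the counter looks moved. I saw no slip of the grip and no basket knocked aside; I re-measured the two still in the well before lifting them. The top and wrist cameras disagreed by up to about 7 mm on the hook positions. I went by the wrist camera, and all three baskets hung well.

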